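# Eject the microscope's specimen carrier and put the resin specimens away

## Task

Clear up after the lesson. First take the pin tool from its stand, hold the red recessed button of the microscope's specimen carrier down with it while pushing the carrier all the way out of the microscope, and put the tool back upright in its stand. Then lift the lid off the metal box by its knob and lay it on the green mat, put all the amber specimen blocks (the one on the carrier and those on the bench) into the box, and put the lid back on squarely; leave the carrier out and do not disturb the other things on the bench.

Things in the scene. Friction and masses are not known exactly. Their poses are not given: they have to be found in the camera images.
- microscope: White stereo microscope, fixed to the bench. Origin: centre of the underside of its base (200 x 260 mm along its x, y; 45 mm high). The specimen carrier slides out of it along its own -y, on top of the base. Its column stands near the +y end of the base; its head, 84 mm wide, hangs from 186 mm upwards above its y = +25 mm; the eyepieces (to 430 mm high) lean to its +x.
- carrier (a joint): How far the specimen carrier is out: 0 = home (start), 0.12 m = stop; fully out means more than 0.10. It slides along the microscope's -y with 2 N of friction. It is locked by a rack of teeth every 20 mm: it moves only while the release button is held at least 4.5 mm down, all along its first 92 mm; let go earlier, it locks at the next tooth.
- recess (a point): On the moving carrier: centre of the mouth of the square well, 16 mm wide with a white frame, in the level top of the carrier's blue front block (60 x 45 mm in the microscope's x, y; top 75 mm above the bench). The red button's top lies 12 mm below the mouth at rest. A pin pressing it and moved along the microscope's -y bears on the well's wall and takes the carrier along.
- button_top (a point): Centre of the red button's top face (13 mm across); it goes down with the button.
- release (a joint): How far the red button is pressed down: 0 to 0.008 m; a spring of about 2 N at the start and 6 N fully down. The carrier is freed from 0.0045.
- seat (a point): On the moving carrier: centre of the floor of the shallow seat in which a specimen block lies (56 mm above the bench); rims 4 mm high around it, inside 40 mm wide along the microscope's x and 77 mm along its y. It is 20 mm on the -y side of the microscope's origin when home, 45 mm from the axis of the head.
- pin_tool: Pin tool, upright, 120 mm long, 70 g. Origin: the lower end of the pin, z up the tool. Steel pin 8 mm thick from 0 to 45 mm, steel flange 36 mm wide from 45 to 50 mm, round orange handle 18 mm thick from 50 to 120 mm. In its stand the flange lies on the stand's top and the pin hangs in the hole (origin 5 mm above the bench).
- pin_tip (a point): The lower end of the pin (the same point as the tool's origin).
- stand_mouth (a point): Centre of the top of the tool stand, a fixed wooden block 64 x 64 mm, 50 mm high, with a square hole 22 mm wide right through.
- box: Open metal box, fixed to the bench, 160 x 140 mm along its x, y, 50 mm high, walls and floor 5 mm. Origin: centre of its underside; z up.
- lid: Loose steel lid of the box, 250 g: plate 172 x 152 mm along its x, y and 6 mm thick, with a plug 140 x 120 x 6 mm below it that enters the box with 5 mm of play each way. Origin: centre of the plug's underside; on the box it is 44 mm above the bench. Fits either way round (half a turn).
- knob (a point): Centre of the lid's black knob, 28 x 28 mm along the lid's x, y and 20 mm high, on a thin stem; 36 mm above the lid's origin, its underside 14 mm above the plate.
- mat: Green mat lying fixed on the bench, 200 x 180 mm along its x, y, 3 mm thick. Origin: centre of its underside.
- spec_c: Amber clear specimen block that starts in the carrier's seat: 64 x 26 x 20 mm along its x, y, z, 45 g, long side along the carrier's travel. Origin: centre of its underside.
- spec_1: Amber clear specimen block lying flat on the bench, 64 x 26 x 20 mm along its x, y, z, 45 g. Origin: centre of its underside. May be absent.
- spec_2: Amber clear specimen block lying flat on the bench, 64 x 26 x 20 mm along its x, y, z, 45 g. Origin: centre of its underside. May be absent.
- spec_3: Amber clear specimen block lying flat on the bench, 64 x 26 x 20 mm along its x, y, z, 45 g. Origin: centre of its underside. May be absent.
- dish: Bystander: shallow glass dish, 76 mm across, 16 mm high. Origin: centre of its underside, as for all bystanders but the brush.
- beaker: Bystander: glass beaker, 70 mm across, 90 mm high.
- reagent: Bystander: amber bottle, 60 mm across, 140 mm high.
- wash: Bystander: white bottle, 64 mm across, 160 mm high.
- mug: Bystander: blue mug, 80 mm across, 90 mm high.
- brush: Bystander: small brush lying on the bench.
Things that resemble listed ones, but are neither listed nor needed, are in the scene too. What is shaped like the box but pink is not meant.

How it is judged (in metres and radians):
On the way, in this order (a step that is already met when the one before it is completed fails the run):
1. the carrier is half way out, with the pin of the tool holding the button down (value of joint carrier above 0.05 m and value of joint release above 0.004 m and distance between pin_tip and button_top below 0.012 m), for 0.05 s.
2. the carrier is fully out (more than 100 mm) (value of joint carrier above 0.1 m), for 0.1 s.
3. the pin tool stands in its stand again, released (horizontal distance between pin_tool and stand_mouth below 0.012 m and height (world z) of pin_tool below 0.012 m and angle between pin_tool's own z axis and vertical below 0.12 rad and contact force between the fingers and pin_tool below 0.1 N), for 0.2 s.
4. the lid lies flat on the mat, its centre within 60 mm of the mat's, released (horizontal distance between lid and mat below 0.06 m and height (world z) of lid below 0.012 m and angle between lid's own z axis and vertical below 0.1 rad and contact force between the fingers and lid below 0.1 N), for 0.2 s.
5. all specimen blocks are in the box, released (x of spec_c in the frame of box between -0.075 and 0.075 m and y of spec_c in the frame of box between -0.065 and 0.065 m and z of spec_c in the frame of box between 0 and 0.04 m and contact force between the fingers and spec_c below 0.1 N and x of spec_1 in the frame of box between -0.075 and 0.075 m and y of spec_1 in the frame of box between -0.065 and 0.065 m and z of spec_1 in the frame of box between 0 and 0.04 m and contact force between the fingers and spec_1 below 0.1 N and x of spec_2 in the frame of box between -0.075 and 0.075 m and y of spec_2 in the frame of box between -0.065 and 0.065 m and z of spec_2 in the frame of box between 0 and 0.04 m and contact force between the fingers and spec_2 below 0.1 N and x of spec_3 in the frame of box between -0.075 and 0.075 m and y of spec_3 in the frame of box between -0.065 and 0.065 m and z of spec_3 in the frame of box between 0 and 0.04 m and contact force between the fingers and spec_3 below 0.1 N), for 0.2 s.
At the end, for the whole second after the job is handed in: All specimen blocks present lie in the box; the lid is on the box, flat, centred to 10 mm, square to 0.12 rad and at rest; the tool stands in its stand (12 mm, upright to 0.12 rad); the carrier is more than 100 mm out (all of step 3 and all of step 5 and horizontal distance between lid and box below 0.01 m and height (world z) of lid between 0.04 and 0.048 m and angle between lid's own z axis and vertical below 0.06 rad and angle between the x axis of lid and the x axis of box, either way round below 0.12 rad and linear speed of lid below 0.02 m/s and value of joint carrier above 0.1 m); the robot touches nothing.
It fails at once if a bystander (dish, beaker, bottles, mug, brush) is pushed more than 50 mm (distance of any of dish, beaker, reagent, wash, mug, brush from where it was at the start of the episode above 0.05 m).
It fails at once if the beaker, a bottle or the mug is tipped over (angle between any of beaker, reagent, wash, mug's own z axis and vertical above 0.6 rad).
It fails at once if the lid is tipped over (angle between lid's own z axis and vertical above 1 rad).
Of spec_1, spec_2, spec_3 only 2 to 3 are there at a start; the rules pass over those that are not, and their reading is None.
At some moment in a run one of spec_1, spec_2, spec_3 may be knocked a few centimetres aside while the robot is not near it.
It also fails if it takes over 200 s, if anything falls off the work surface, if the arm or the gripper's body presses on something with over 40 N, if the wrist force passes 120 N, or if a joint passes its speed limit or range.

## Robot

A 6-joint arm with a two-finger parallel gripper is mounted at the origin on the work surface. World frame = base frame: x ahead of the robot, y to its left, z up, the work surface at z = 0. Lengths are in m, angles in degrees, forces in N, time in s.
With the tool pointing down it reaches from about 0.25 to 0.725 m from the base axis. Payload 9.7 kg.
Tool frame: the origin (TCP) lies midway between the tips of the shut fingers; the grasp point (between the pads) lies 19 mm behind it; z points along the fingers, y is the line along which they close (so a half turn about z gives the same grasp; the last joint's range is limited). The gripper opens to 85 mm and grips with 20 to 120 N. Pads are 22 mm wide; open, the fingers measure 114 mm over their backs; the gripper's body (76 mm by 85 mm) begins 54 mm behind the grasp point. The pads swing forward as they close: fully open they stand 13 mm farther back than shut.
Start: joints at [64.973, 4.979, 10.078, 95.1, 0, 90], TCP at [0.233, 0.498, 0.231] pointing down, gripper open.
Joint ranges: [-179.16, 179.16], [-48.56, 103.87], [-65.8, 70.77], [-126.05, 130.52], [-82.76, 87.17], [-180, 180]. Speed limits (degrees/s): [127.2, 127.2, 147.25, 180, 180, 180].

## Interface

Orientations are given as [roll, pitch, yaw] about the fixed x, y, z axes, in that order (R = Rz(yaw) Ry(pitch) Rx(roll)).
In Python, from workcell import * gives the robot as it stands.
- The arm moves only by the tool servo_tool, never from a script. Its argument "moves" is a list of rows, each a list of 4 numbers: the shift along the world's x, y, z in fractions of the full range, 1 being 100 cm, then the turn about the world's z in a scale on which 1.0 is 2 pi rad. A call has 1 to 20 rows; each row is the pose to reach, as a shift and turn from the pose commanded when the call began; what a row does not reach only later rows make up. A row lasts 1/12 s, in which the tool goes at most 41.7 mm and 7.16 degrees, less where a joint would pass 70% of its speed; a pose out of reach is approached as far as the arm can. Shift and turn numbers lie between -1 and 1, and a call with a number outside is refused. A call with a gripper value outside its range is refused whole. "claw" is the closure, from 0 (fully open) to 1 (shut), set as the call begins (left out, the last holds). The fingers move at their own pace and stop on an object; "force" is the grip in N (left out, the last holds). Time passes only in rows, so rows that repeat a pose let the fingers close. It gives the time, the measured TCP pose, the force, the opening and the grip force at its end, in the units of the state.
- get_obs(): the state, without advancing time (a new reading comes with each control period).
- camera(name): name is "side" or "top"; returns the picture (384x512x3 uint8, red, green, blue); there is no depth.
- get_calibration(name): a dict with "fx", "fy", "cx", "cy" (pixels), "rvec" (rotation vector, rad) and "tvec" (3), from world to camera coordinates, as OpenCV has them. Camera axes: x right, y down, z forward; pixel columns grow to the right and rows downward; lengths in m; the calibration is good to about 2 mm. A picture is of the moment at which its call begins. get_calibration takes no time and is no camera call.
- job_done(): hands the job in; it is judged then, once.
The state is a dict: "time": time; "q": joint angles; "qd": joint speeds; "joint_efforts": joint torques, N m; "ee_pos": TCP position; "tcp_rot": TCP orientation; "wrist_force": force on the tool from outside, world axes, zero at the start; "torque": the same for the moment, N m; "opening": finger opening in m; "grasp_force": force on a finger pad.
Only numpy, scipy, OpenCV 4.12 (cv2) and the standard library are available. Lean on these libraries where they do the work, as an engineer would, in place of code of your own. Each camera call takes 0.05 s, during which the arm holds its last target. There are 200 camera calls.

## Working session

There is one attempt and no reset: what is moved stays moved. The work goes in short steps, Python scripts to look and compute and a tool call to move; the robot and the scene stay as the last step left them, time stands still between calls to the robot, and variables do not carry over. Pictures are saved under pics/ and viewed, at most 14 in all, crops included, and the job is handed in when it is done.

Besides the shell and the picture viewer there is one more tool, called after "Request:" as name([rows], argument=value, ...), one row to a line, values as JSON. servo_tool: Moves the arm, as the interface text tells. Its arguments: {"type":"object","properties":{"moves":{"type":"array","items":{"type":"array","items":{"type":"number"}}},"claw":{"type":"number"},"force":{"type":"number"}},"required":["moves"]}

```bash
mkdir -p pics; ls
cat > h.py <<'E'
from workcell import *
import numpy as np, cv2
def cal(n):
    c=get_calibration(n); R=cv2.Rodrigues(np.array(c["rvec"],float))[0]; t=np.array(c["tvec"],float).ravel()
    return c,R,t
def ray(n,u,v):
    c,R,t=cal(n); d=R.T@np.array([(u-c["cx"])/c["fx"],(v-c["cy"])/c["fy"],1.]); return -R.T@t,d
def plane(n,u,v,z):
    o,d=ray(n,u,v); return o+d*(z-o[2])/d[2]
def proj(n,p):
    c,R,t=cal(n); q=R@np.array(p,float)+t; return np.array([c["fx"]*q[0]/q[2]+c["cx"],c["fy"]*q[1]/q[2]+c["cy"]])
def tri(a,b):
    # a=(u,v) top, b=(u,v) side
    o1,d1=ray("top",*a); o2,d2=ray("side",*b)
    s=np.linalg.lstsq(np.c_[d1,-d2],o2-o1,rcond=None)[0]; p,q=o1+d1*s[0],o2+d2*s[1]
    return (p+q)/2,np.linalg.norm(p-q)
def snap(n,f=None):
    im=cv2.cvtColor(np.asarray(camera(n)),cv2.COLOR_RGB2BGR)
    if f: cv2.imwrite("pics/"+f+"_raw.png",im)
    return im
E
python3 - <<'E'
from h import *
for n in("top","side"):
    im=snap(n,n+"0"); cv2.imwrite(f"pics/{n}0.png",cv2.resize(im,(800,600),interpolation=cv2.INTER_CUBIC))
    c,R,t=cal(n); print(n,c["fx"],-R.T@t,R[2])
print(get_obs())
E
```

```text
pics
top 400.0499360761268 [0.28510785 0.00748858 1.18437773] [ 0.21115989  0.00669338 -0.97742862]
side 421.60493538971826 [-0.05844219 -0.61069053  1.10631307] [ 0.41699076  0.47016993 -0.77785535]
{'time': 0.1, 'q': array([ 6.49730342e+01,  5.00805345e+00,  1.00389389e+01,  9.51007047e+01,
       -1.35607365e-03,  9.00000314e+01]), 'qd': array([ 0.09319438,  0.01207933,  0.15176248,  0.03126444,  0.0039703 ,
       -0.05860299]), 'joint_efforts': array([-4.76948790e-04, -5.21563268e+01,  4.65654159e+01,  1.60611916e-02,
        5.03337617e-05,  2.44888798e-05]), 'ee_pos': array([0.23258997, 0.49816259, 0.23065248]), 'tcp_rot': array([-1.79930181e+02,  1.35611095e-03,  1.54973004e+02]), 'wrist_force': array([-0.64399001, -0.13133488,  1.04342927]), 'torque': array([ 0.02644676, -0.0214009 , -0.01486565]), 'grasp_force': 0.0, 'opening': 0.08548025696521121}
```

View pics/top0.png

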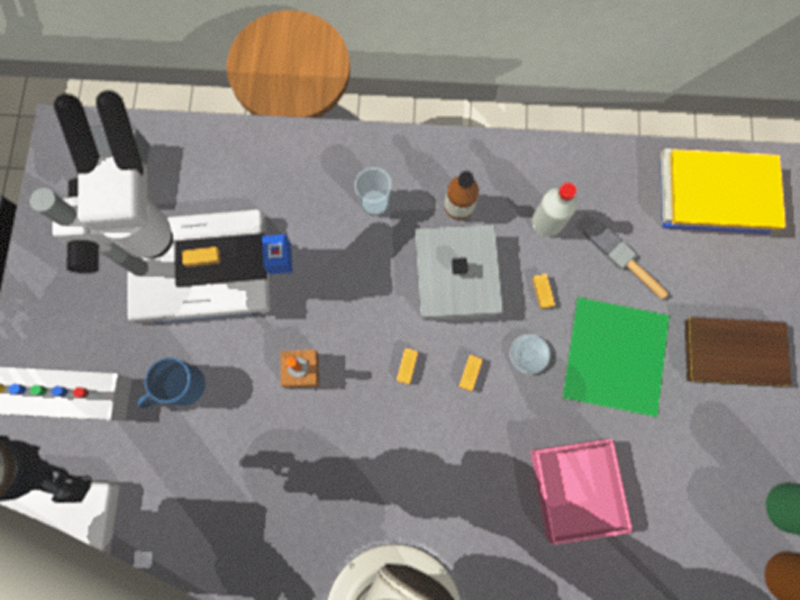

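View pics/side0.png

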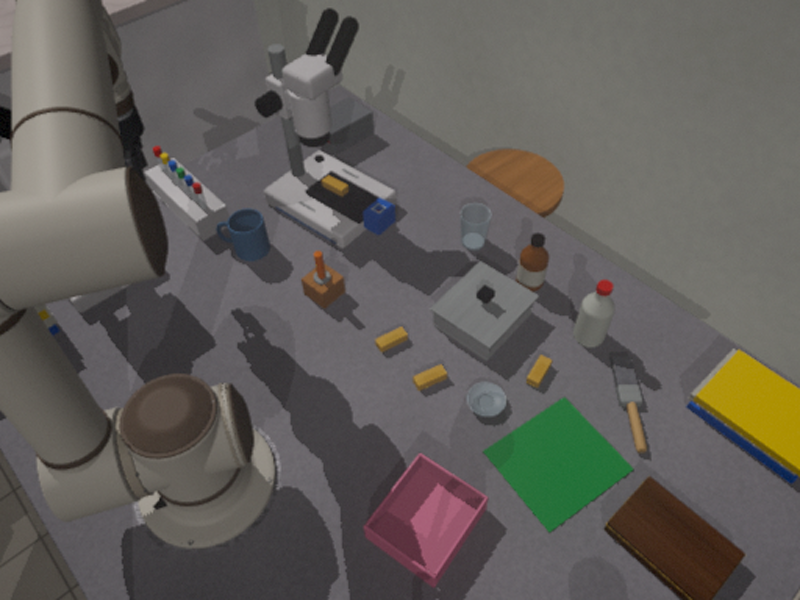

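The top view shows the microscope at top left with its blue front block and red button at (275,252), the stand and orange tool at (298,368), and the grey lid with black knob at (460,266). The green mat is at (617,355). Amber blocks are at (200,256), (408,366), (471,372) and (544,291).

Possible mix-ups:
- **Button:** red ball in the rack (80,392) or the wash bottle's red cap (567,190). I choose the red in the blue block at (275,252).
- **Specimen blocks:** the reagent bottle (462,195) or the brush handle (648,280). I choose the four flat amber bars.
- **Box:** the pink tray (582,490). I choose the grey one with the lid.
- **Mat:** the brown board or yellow book. I choose the green one.

```bash
cat >> h.py <<'E'
def blobs(im,lo,hi,amin=15,roi=None):
    m=cv2.inRange(cv2.cvtColor(im,cv2.COLOR_BGR2HSV),np.array(lo),np.array(hi))
    if roi: z=np.zeros_like(m); x0,y0,x1,y1=roi; z[y0:y1,x0:x1]=m[y0:y1,x0:x1]; m=z
    cs=cv2.findContours(m,cv2.RETR_EXTERNAL,cv2.CHAIN_APPROX_NONE)[0]
    return [c for c in sorted(cs,key=cv2.contourArea,reverse=True) if cv2.contourArea(c)>=amin]
def rect(n,c,z):
    # project contour on plane z, min area rect -> centre, dims, angle of long side
    P=np.array([plane(n,*p,z)[:2] for p in c[:,0].astype(float)],np.float32)
    (x,y),(w,h),a=cv2.minAreaRect(P*1000)
    if w<h: w,h,a=h,w,a+90
    return round(x/1000,4),round(y/1000,4),round(w,1),round(h,1),round((a+90)%180-90,1)
def ctr(c): M=cv2.moments(c); return np.round([M["m10"]/M["m00"],M["m01"]/M["m00"]],1)
AMB=((15,140,120),(28,255,255))
E
python3 - <<'E'
from h import *
np.set_printoptions(suppress=True,precision=4)
T=cv2.imread("pics/top0_raw.png");S=cv2.imread("pics/side0_raw.png")
for n,im in(("top",T),("side",S)):
    print(n)
    for nm,lo,hi,z in(("amber",*AMB,0.01),("blue",(110,120,60),(125,255,255),.075),("green",(55,120,60),(75,255,255),.003),("orange",(5,150,120),(14,255,255),.05),("red",(0,150,80),(4,255,255),.063)):
        for c in blobs(im,lo,hi,8)[:7]: print(nm,ctr(c),cv2.contourArea(c),rect(n,c,z))
a=cv2.resize(T[120:270,150:250],(400,600),interpolation=cv2.INTER_CUBIC)
b=cv2.resize(S[110:210,180:267],(400,600)[:2],interpolation=cv2.INTER_CUBIC)
cv2.imwrite("pics/crop1.png",np.hstack([a,b]))
E
```

```text
top
amber [185.   40.1] 3718.5 (1.0682, 0.2832, 250.8, 243.1, -86.7)
amber [465.  120.8] 3267.5 (0.8339, -0.6258, 225.4, 160.7, 89.6)
amber [127.8 163.6] 199.0 (0.6334, 0.4162, 70.8, 32.0, -80.1)
amber [347.5 186.1] 164.5 (0.6002, -0.2568, 63.7, 28.7, 15.9)
amber [301.  238.3] 156.0 (0.434, -0.1213, 63.2, 24.9, -16.4)
amber [260.3 234. ] 152.0 (0.4404, -0.0003, 63.3, 24.9, -11.1)
amber [185.9 244.2] 17.5 (0.3977, 0.2137, 39.8, 20.3, 62.6)
blue [176.5 162. ] 380.0 (0.6268, 0.2527, 75.4, 51.2, 10.7)
blue [ 37. 250.] 31.0 (0.3547, 0.6111, 25.1, 13.7, -86.9)
blue [ 12.9 249.2] 11.0 (0.3534, 0.6851, 24.7, 13.8, -86.9)
blue [427.6 144.2] 11.0 (0.7232, -0.4834, 35.0, 6.2, -86.8)
green [394.2 228.1] 3777.0 (0.4822, -0.3984, 197.0, 178.4, -8.5)
green [ 23.5 249.4] 25.5 (0.3576, 0.6898, 23.2, 15.1, -79.8)
green [505.2 323.8] 15.5 (0.2246, -0.7127, 25.6, 24.1, 86.1)
green [494.2 323.7] 11.0 (0.2228, -0.6805, 30.4, 10.0, -54.8)
orange [184.9  63.4] 376.0 (0.964, 0.2496, 132.6, 112.9, 73.4)
orange [292.3 123.3] 106.5 (0.7765, -0.0788, 48.9, 34.4, 37.4)
orange [160.9  55.3] 84.5 (0.9902, 0.3418, 1
[... 1060 characters left out ...]
lue [505.6 304.2] 8.0 (0.7054, -0.694, 13.7, 12.4, -5.5)Traceback (most recent call last):
  File "<stdin>", line 7, in <module>
  File "h.py", line 28, in rect
    P=np.array([plane(n,*p,z)[:2] for p in c[:,0].astype(float)],np.float32)
                ~~~~~^^^^^^^^
  File "h.py", line 9, in plane
    o,d=ray(n,u,v); return o+d*(z-o[2])/d[2]
        ~~~^^^^^^^
  File "h.py", line 7, in ray
    c,R,t=cal(n); d=R.T@np.array([(u-c["cx"])/c["fx"],(v-c["cy"])/c["fy"],1.]); return -R.T@t,d
          ~~~^^^
  File "h.py", line 4, in cal
    c=get_calibration(n); R=cv2.Rodrigues(np.array(c["rvec"],float))[0]; t=np.array(c["tvec"],float).ravel()
ValueError: time passes only in moves, steps and waits
```

```bash
sed -i 's/^def cal(n):/from functools import lru_cache\n@lru_cache\ndef cal(n):/' h.py
python3 - <<'E'
from h import *
T=cv2.imread("pics/top0_raw.png");S=cv2.imread("pics/side0_raw.png")
a=cv2.resize(T[140:260,165:225],(300,600),interpolation=cv2.INTER_CUBIC)
b=cv2.resize(S[110:210,185:268],(498,600),interpolation=cv2.INTER_CUBIC)
cv2.imwrite("pics/crop1.png",np.hstack([a,b]))
a=cv2.resize(T[130:220,255:345],(400,400),interpolation=cv2.INTER_CUBIC)
b=cv2.resize(S[160:235,270:345],(400,400),interpolation=cv2.INTER_CUBIC)
cv2.imwrite("pics/crop2.png",np.hstack([a,b]))
E
```

```text
(no output)
```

View pics/crop1.png

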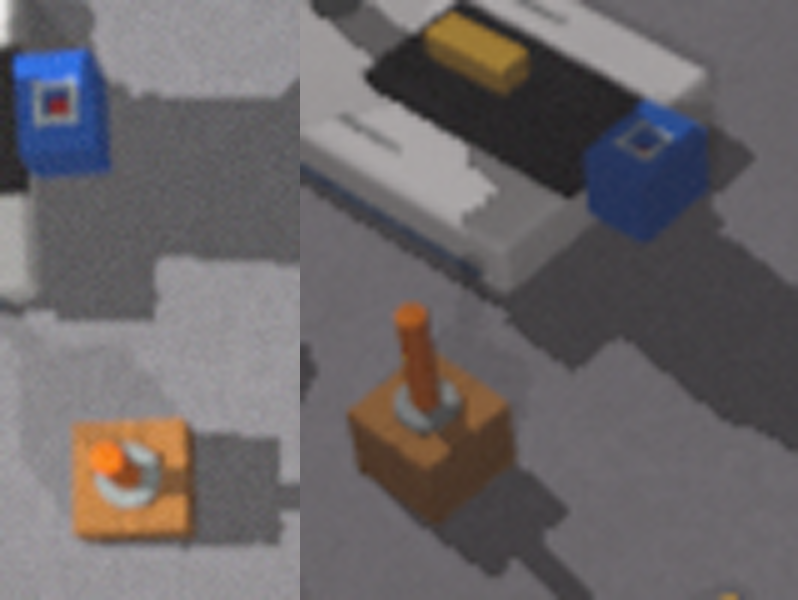

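View pics/crop2.png

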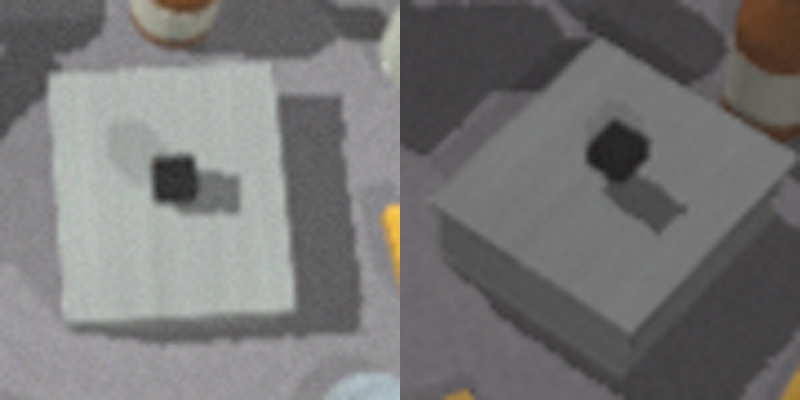

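Crop 1 shows the red button in its white-framed well (top pixel ≈176,160) and the orange tool in its stand (flange ≈190,235), so the choice holds. Crop 2 shows the lid and its black knob (top pixel ≈294,170).

Run:
```python
from h import *
np.set_printoptions(suppress=True,precision=4)
T=cv2.imread("pics/top0_raw.png");S=cv2.imread("pics/side0_raw.png")
A=lambda u,v,ox,oy,s:((u+.5)/s-.5+ox,(v+.5)/s-.5+oy)
t1=lambda u,v:A(u,v,165,140,5); s1=lambda u,v:A(u-300,v,185,110,6)
t2=lambda u,v:A(u,v,255,130,40/9); s2=lambda u,v:A(u-400,v,270,160,16/3)
for nm,a,b,z in(("recess",t1(57,102),s1(645,139),.075),("handletop",t1(106,459),s1(412,315),.125),("flange",t1(129,475),s1(428,405),.055),("knob",t2(174,178),s2(617,147),.088)):
    print(nm,tri(a,b),plane("top",*a,z),plane("side",*b,z))
st=[plane("top",*t1(*p),.05)[:2] for p in((75,424),(187,420),(189,535),(76,538))]; print("stand",np.mean(st,0),st)
ss=[plane("side",*s1(*p),.05)[:2] for p in((348,408),(513,405),(433,465))]; print("stand side",(ss[0]+ss[1])/2,ss)
l=np.array([plane("top",*t2(*p),.056)[:2] for p in((48,74),(272,64),(294,312),(65,322))]); print("lid",l.mean(0),l)
l=np.array([plane("side",*s2(*p),.056)[:2] for p in((430,204),(600,40),(795,160),(632,330))]); print("lid side",l.mean(0),l)
for n,im in(("top",T),("side",S)):
    for c in blobs(im,*AMB,60):
        print(n,ctr(c),"z.02",rect(n,c,.018),"z.076",rect(n,c,.074))
# base edge: front end of white base  (top view), z=.045
e=[plane("top",u*.64,v*.64,.045) for u,v in((262,211),(268,312),(128,320))]; print("base",e)
print(cv2.boundingRect(blobs(T,(110,120,60),(125,255,255))[0]))
```

```text
recess (array([0.6328, 0.2537, 0.0787]), np.float64(0.0019328113889775479)) [0.633 0.255 0.075] [0.6362 0.2565 0.075 ]
handletop (array([0.4218, 0.1979, 0.1255]), np.float64(0.0027229684766373456)) [0.4206 0.1986 0.125 ] [0.4232 0.1976 0.125 ]
flange (array([0.4222, 0.1973, 0.053 ]), np.float64(0.0017886906727211827)) [0.4212 0.1974 0.055 ] [0.4221 0.1954 0.055 ]
knob (array([ 0.6204, -0.0865,  0.0849]), np.float64(0.0014101957026465962)) [ 0.6188 -0.0858  0.088 ] [ 0.6191 -0.0883  0.088 ]
stand [0.4197 0.1965] [array([0.4494, 0.2317]), array([0.4552, 0.1679]), array([0.3897, 0.1614]), array([0.3845, 0.225 ])]
stand side [0.4247 0.1974] [array([0.3907, 0.2281]), array([0.4587, 0.1667]), array([0.3995, 0.1631])]
lid [ 0.6194 -0.0861] [[ 0.6963 -0.0019]
 [ 0.7117 -0.1515]
 [ 0.5422 -0.1696]
 [ 0.5274 -0.0212]]
lid side [ 0.6206 -0.0882] [[ 0.5275 -0.0258]
 [ 0.6968 -0.0047]
 [ 0.7106 -0.1523]
 [ 0.5476 -0.17  ]]
top [185.   40.1] z.02 (1.0629, 0.2814, 249.1, 241.5, -86.7) z.076 (1.0255, 0.2682, 237.1, 229.9, -86.7)
top [465.  120.8] z.02 (0.8302, -0.6215, 223.9, 159.6, 89.6) z.076 (0.8
[... 378 characters left out ...]
.9, 24.8, -11.1) z.076 (0.4319, 0.0001, 59.9, 23.6, -11.1)
side [484.7 258.3] z.02 (0.8467, -0.599, 203.1, 156.4, -90.0) z.076 (0.8001, -0.5996, 192.7, 148.4, -90.0)
side [274.5 240.2] z.02 (0.4334, -0.1208, 62.0, 24.0, -15.4) z.076 (0.4081, -0.146, 58.8, 22.8, -15.4)
side [344.8 236.2] z.02 (0.6001, -0.2574, 60.9, 23.6, 15.2) z.076 (0.5662, -0.2756, 57.8, 22.4, 15.2)
side [249.7 215.8] z.02 (0.4401, -0.0008, 61.6, 23.6, -11.5) z.076 (0.4144, -0.0322, 58.4, 22.4, -11.5)
side [213.8 116.7] z.02 (0.6537, 0.4491, 64.9, 26.9, -79.0) z.076 (0.6171, 0.3945, 61.5, 25.5, -79.0)
base [array([0.7196, 0.2943, 0.045 ]), array([0.5213, 0.2631, 0.045 ]), array([0.4919, 0.5209, 0.045 ])]
(167, 150, 20, 25)
```

Units first: shifts go in shares of 100 cm and turns go in shares of 2 pi rad. So -30 cm / 100 = -0.3, 18.9 cm / 100 = 0.189, 0.25 rad / 6.2832 = 0.0398.

Request:
servo_tool([
  [0.01,-0.016,0,0.0032],
  [0.03,-0.048,0,0.0111],
  [0.055,-0.087,0,0.0207],
  [0.08,-0.127,0,0.0302],
  [0.105,-0.167,-0.005,0.0398],
  [0.13,-0.206,-0.01,0.0493],
  [0.155,-0.246,-0.02,0.0589],
  [0.175,-0.278,-0.03,0.0653],
  [0.186,-0.295,-0.04,0.0692],
  [0.189,-0.3,-0.04,0.0694],
  [0.189,-0.3,-0.04,0.0694],
  [0.189,-0.3,-0.04,0.0694],
  [0.189,-0.3,-0.04,0.0694],
], claw=0, force=60)

```text
time: 1.18
ee_pos: [0.4214, 0.1991, 0.1916]
tcp_rot: [180.0, 0.0, 180.0]
wrist_force: [-0.2, 0.0, 0.1]
opening: 0.0853
grasp_force: 0.0
```

To row units: -11 cm / 100 = -0.11, -10.5 cm / 100 = -0.105.

Request:
servo_tool([
  [0,0,-0.02,0],
  [0,0,-0.04,0],
  [0,0,-0.06,0],
  [0,0,-0.08,0],
  [0,0,-0.095,0],
  [0,0,-0.105,0],
  [0,0,-0.11,0],
  [0,0,-0.11,0],
])

```text
time: 1.85
ee_pos: [0.4211, 0.199, 0.0808]
tcp_rot: [-180.0, -0.0, -180.0]
wrist_force: [-0.0, -0.5, 0.1]
opening: 0.0854
grasp_force: 0.0
```

Request:
servo_tool([
  [0,0,0,0],
  [0,0,0,0],
  [0,0,0,0],
  [0,0,0,0],
  [0,0,0,0],
  [0,0,0,0],
  [0,0,0,0],
  [0,0,0,0],
  [0,0,0,0],
], claw=1, force=60)

```text
time: 2.6
ee_pos: [0.4219, 0.1984, 0.0816]
tcp_rot: [180.0, 0.0, 179.9]
wrist_force: [0.2, 0.2, 4.0]
opening: 0.0165
grasp_force: 58.3
```

To row units: 20 cm / 100 = 0.2, 19 cm / 100 = 0.19.

Request:
servo_tool([
  [0,0,0.01,0],
  [0,0,0.03,0],
  [0,0,0.05,0],
  [0,0,0.07,0],
  [0,0,0.09,0],
  [0,0,0.1,0],
  [0.02,0.005,0.1,0],
  [0.05,0.013,0.1,0],
  [0.08,0.021,0.1,0],
  [0.11,0.029,0.1,0],
  [0.14,0.037,0.1,0],
  [0.17,0.045,0.1,0],
  [0.19,0.05,0.1,0],
  [0.2,0.053,0.1,0],
  [0.2,0.053,0.1,0],
  [0.2,0.053,0.1,0],
  [0.2,0.053,0.1,0],
])

```text
time: 4.02
ee_pos: [0.621, 0.2512, 0.1811]
tcp_rot: [-180.0, -0.0, 180.0]
wrist_force: [-0.6, -0.5, -0.5]
opening: 0.0166
grasp_force: 58.5
```

Run:
```python
from h import *
T=snap("top","t2");S=snap("side","s2")
a=cv2.resize(T[90:210,135:215],(400,600),interpolation=cv2.INTER_CUBIC)
b=cv2.resize(S[70:190,200:280],(400,600),interpolation=cv2.INTER_CUBIC)
cv2.imwrite("pics/crop3.png",np.hstack([a,b]))
o=get_obs();print(o["ee_pos"],o["wrist_force"],proj("side",o["ee_pos"]+[0,0,-.076]),proj("top",o["ee_pos"]+[0,0,-.076]))
```

```text
[0.62096668 0.25120429 0.18179546] [-0.53015697  1.04894851 -0.74929882] [239.3765243  129.03861936] [174.82612876 160.76164597]
```

View pics/crop3.png

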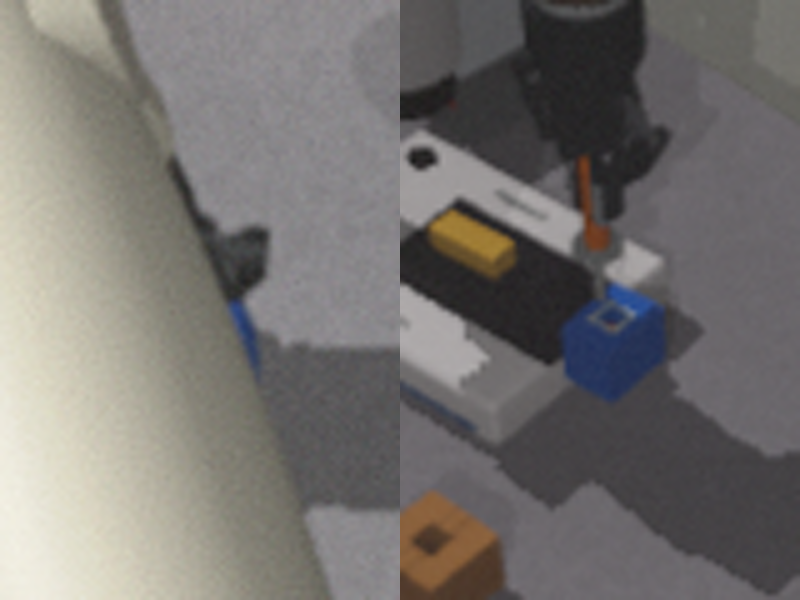

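Right half of crop 3: the pin tip is at side pixel (240,129.6), as predicted. The well is at (242.3,133.3), about 13 mm ahead. I'll align and lower slowly.

To row units: -3.7 cm / 100 = -0.037, -3.5 cm / 100 = -0.035.

Request:
servo_tool([
  [0.005,0.002,0,0],
  [0.01,0.0035,0,0],
  [0.013,0.0045,0,0],
  [0.013,0.0045,0,0],
  [0.013,0.0045,-0.01,0],
  [0.013,0.0045,-0.02,0],
  [0.013,0.0045,-0.027,0],
  [0.013,0.0045,-0.032,0],
  [0.013,0.0045,-0.035,0],
  [0.013,0.0045,-0.037,0],
  [0.013,0.0045,-0.037,0],
  [0.013,0.0045,-0.037,0],
])

```text
time: 5.12
ee_pos: [0.6347, 0.2559, 0.1445]
tcp_rot: [180.0, 0.0, 180.0]
wrist_force: [0.4, 0.0, -0.4]
opening: 0.017
grasp_force: 58.5
```

Request:
servo_tool([
  [0,0,-0.003,0],
  [0,0,-0.006,0],
  [0,0,-0.009,0],
  [0,0,-0.011,0],
  [0,0,-0.012,0],
  [0,0,-0.012,0],
  [0,0,-0.012,0],
])

```text
time: 5.7
ee_pos: [0.6349, 0.256, 0.1328]
tcp_rot: [180.0, 0.0, 180.0]
wrist_force: [0.9, 0.3, 3.9]
opening: 0.0169
grasp_force: 59.1
```

To row units: -3 cm / 100 = -0.03, 0.12 cm / 100 = 0.0012.

Request:
servo_tool([
  [0,0,-0.001,0],
  [0.0004,-0.003,-0.001,0],
  [0.0012,-0.008,-0.001,0],
  [0.0022,-0.015,-0.001,0],
  [0.0032,-0.022,-0.001,0],
  [0.0045,-0.03,-0.001,0],
  [0.0045,-0.03,-0.001,0],
])

```text
time: 6.28
ee_pos: [0.6395, 0.2247, 0.1316]
tcp_rot: [180.0, 0.0, 179.9]
wrist_force: [1.5, -0.2, 5.2]
opening: 0.0166
grasp_force: 59.1
```

Request:
servo_tool([
  [0.001,-0.007,0,0],
  [0.0021,-0.014,0,0],
  [0.0032,-0.021,0,0],
  [0.0042,-0.028,0,0],
  [0.0052,-0.035,0,0],
  [0.0063,-0.042,0,0],
  [0.0073,-0.049,0,0],
  [0.0084,-0.056,0,0],
  [0.0094,-0.063,0,0],
  [0.0105,-0.07,0,0],
  [0.0115,-0.077,0,0],
  [0.0124,-0.083,0,0],
  [0.013,-0.087,0,0],
  [0.0134,-0.089,0,0],
  [0.0134,-0.089,0,0],
  [0.0134,-0.089,0,0],
])

```text
time: 7.62
ee_pos: [0.6526, 0.1367, 0.1315]
tcp_rot: [180.0, 0.0, 179.9]
wrist_force: [-0.1, 0.8, 5.1]
opening: 0.0165
grasp_force: 59.3
```

Run:
```python
from h import *
S=snap("side","s3")
cv2.imwrite("pics/crop4.png",cv2.resize(S[70:220,180:330],(600,600),interpolation=cv2.INTER_CUBIC))
```

```text
(no output)
```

View pics/crop4.png

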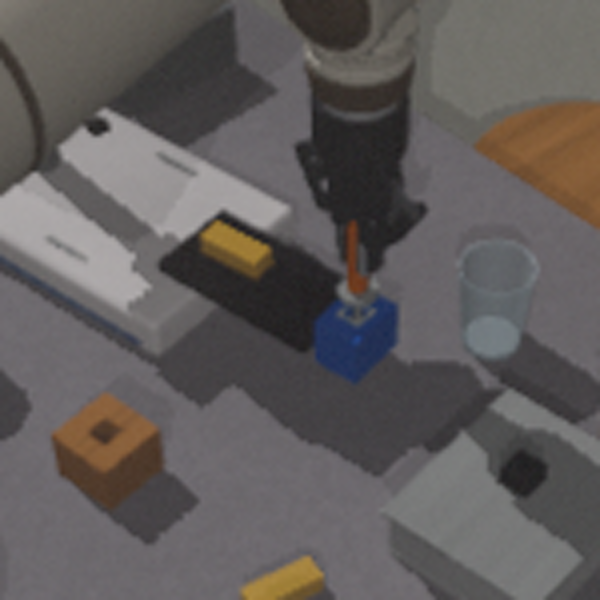

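The side view shows the carrier out of the base, with the blue block at crop (356,335) and the pin in the well. I'll lift the tool and take it back to the stand.

To row units: -23.1 cm / 100 = -0.231, -22.2 cm / 100 = -0.222.

Request:
servo_tool([
  [0,0.001,0.005,0],
  [0,0.002,0.015,0],
  [0,0.002,0.03,0],
  [0,0.002,0.05,0],
  [-0.01,0.004,0.055,0],
  [-0.03,0.009,0.055,0],
  [-0.06,0.016,0.055,0],
  [-0.09,0.024,0.055,0],
  [-0.12,0.032,0.055,0],
  [-0.15,0.04,0.055,0],
  [-0.18,0.048,0.055,0],
  [-0.205,0.055,0.055,0],
  [-0.222,0.06,0.055,0],
  [-0.231,0.062,0.055,0],
  [-0.231,0.062,0.055,0],
  [-0.231,0.062,0.055,0],
  [-0.231,0.062,0.05,0],
  [-0.231,0.062,0.05,0],
])

```text
time: 9.17
ee_pos: [0.422, 0.1985, 0.18]
tcp_rot: [-180.0, -0.1, 179.9]
wrist_force: [-0.3, 0.0, -1.5]
opening: 0.0169
grasp_force: 58.5
```

Run:
```python
from h import *
T=snap("top","t4");S=snap("side","s4")
a=cv2.resize(T[150:270,135:215],(400,600),interpolation=cv2.INTER_CUBIC)
b=cv2.resize(S[110:230,170:250],(400,600),interpolation=cv2.INTER_CUBIC)
cv2.imwrite("pics/crop5.png",np.hstack([a,b]))
o=get_obs();print(o["ee_pos"],o["wrist_force"],proj("side",o["ee_pos"]+[0,0,-.076]))
```

```text
[0.42197338 0.19852039 0.18055468] [-0.2881228   0.37864897 -0.19497284] [203.53576705 166.47264667]
```

View pics/crop5.png

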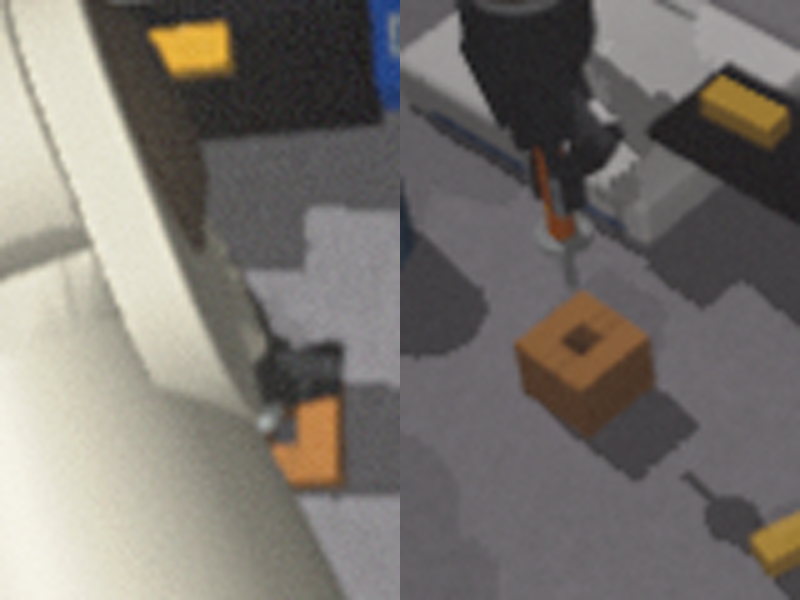

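The pin hangs upright right above the stand's hole (tip at side pixel ≈204,167, as predicted). I'll lower it.

To row units: -9.8 cm / 100 = -0.098, -9.6 cm / 100 = -0.096.

Request:
servo_tool([
  [0,0,-0.015,0],
  [0,0,-0.035,0],
  [0,0,-0.05,0],
  [0,0,-0.06,0],
  [0,0,-0.07,0],
  [0,0,-0.08,0],
  [0,0,-0.09,0],
  [0,0,-0.096,0],
  [0,0,-0.098,0],
  [0,0,-0.098,0],
  [0,0,-0.098,0],
])

```text
time: 10.18
ee_pos: [0.4217, 0.199, 0.0837]
tcp_rot: [180.0, 0.0, 180.0]
wrist_force: [-0.0, -0.1, -0.7]
opening: 0.0168
grasp_force: 58.5
```

Lower it another 2 mm, release, and rise.

To row units: -0.2 cm / 100 = -0.002, -0.1 cm / 100 = -0.001.

Request:
servo_tool([
  [0,0,-0.001,0],
  [0,0,-0.002,0],
  [0,0,-0.002,0],
  [0,0,-0.002,0],
])

```text
time: 10.52
ee_pos: [0.4218, 0.199, 0.0816]
tcp_rot: [180.0, 0.0, 180.0]
wrist_force: [0.6, 0.3, 0.4]
opening: 0.0164
grasp_force: 58.7
```

Request:
servo_tool([
  [0,0,0,0],
  [0,0,0,0],
  [0,0,0,0],
  [0,0,0,0],
  [0,0,0,0],
  [0,0,0,0],
  [0,0,0,0],
  [0,0,0,0],
], claw=0)

```text
time: 11.18
ee_pos: [0.4216, 0.1988, 0.0813]
tcp_rot: [-180.0, -0.0, 180.0]
wrist_force: [-0.2, 0.4, -0.3]
opening: 0.0856
grasp_force: 0.0
```

To row units: 16 cm / 100 = 0.16, 15 cm / 100 = 0.15.

Request:
servo_tool([
  [0,0,0.01,0],
  [0,0,0.03,0],
  [0,0,0.06,0],
  [0,0,0.09,0],
  [0,0,0.12,0],
  [0,0,0.15,0],
  [0,0,0.16,0],
  [0,0,0.16,0],
  [0,0,0.16,0],
])

```text
time: 11.93
ee_pos: [0.4218, 0.1989, 0.2413]
tcp_rot: [180.0, 0.0, 180.0]
wrist_force: [-0.6, 0.7, 0.4]
opening: 0.0852
grasp_force: 0.0
```

Run:
```python
from h import *
np.set_printoptions(suppress=True,precision=3)
for n,u,v,z in(("brush end",665,296,.01),("brush mid",622,255,.01),("dish",530,354,.016),("reagent base",461,213,.0),("beaker base",375,207,0),("wash base",548,232,0)): print(n,plane("top",u*.64,v*.64,z))
T=snap("top","t6")
for c in blobs(T,*AMB,60): print(ctr(c),rect("top",c,.018),rect("top",c,.074))
for c in blobs(T,(110,120,60),(125,255,255),60): print("blue",ctr(c))
```

```text
brush end [ 0.602 -0.493  0.01 ]
brush mid [ 0.681 -0.412  0.01 ]
dish [ 0.474 -0.232  0.016]
reagent base [ 0.755 -0.094  0.   ]
beaker base [0.758 0.08  0.   ]
wash base [ 0.724 -0.269  0.   ]
[184.3  40.3] (1.0629, 0.2814, 249.1, 241.5, -86.7) (1.0255, 0.2682, 237.1, 229.9, -86.7)
[465.1 120.8] (0.8304, -0.6213, 223.6, 159.6, 89.7) (0.8043, -0.5911, 212.9, 152.0, 89.7)
[347.5 186.1] (0.5978, -0.2552, 63.8, 28.1, 14.2) (0.5828, -0.2426, 60.8, 26.8, 14.2)
[300.8 238.5] (0.4327, -0.1195, 63.8, 26.5, -16.6) (0.4256, -0.1134, 60.7, 25.3, -16.6)
[260.3 234. ] (0.439, -0.0005, 62.1, 24.8, -11.7) (0.4316, -0.0001, 59.1, 23.6, -11.7)
[171.6 159.5] (0.6513, 0.2819, 55.3, 31.7, -78.2) (0.6337, 0.2687, 52.6, 30.2, -78.2)
blue [217.1 159.1]
```

To row units: -28.55 cm / 100 = -0.2855, -28.5 cm / 100 = -0.285, -1.46 rad / 6.2832 = -0.2324.

Request:
servo_tool([
  [0.005,-0.01,0,-0.0159],
  [0.02,-0.035,0,-0.0334],
  [0.04,-0.07,0,-0.0509],
  [0.06,-0.1,0,-0.0684],
  [0.08,-0.13,0,-0.0859],
  [0.1,-0.16,0,-0.1035],
  [0.12,-0.19,0,-0.121],
  [0.14,-0.215,0,-0.1385],
  [0.16,-0.24,0,-0.156],
  [0.175,-0.258,0,-0.1735],
  [0.185,-0.27,0,-0.191],
  [0.193,-0.28,0,-0.2085],
  [0.198,-0.285,0,-0.226],
  [0.198,-0.2855,0,-0.2324],
  [0.198,-0.2855,-0.02,-0.2324],
  [0.198,-0.2855,-0.04,-0.2324],
  [0.198,-0.2855,-0.06,-0.2324],
  [0.198,-0.2855,-0.08,-0.2324],
  [0.198,-0.2855,-0.1,-0.2324],
  [0.198,-0.2855,-0.1,-0.2324],
])

```text
time: 13.65
ee_pos: [0.6169, -0.0863, 0.1349]
tcp_rot: [-179.5, -0.1, 96.3]
wrist_force: [-0.7, -0.5, -1.6]
opening: 0.0855
grasp_force: 0.0
```

To row units: -7.8 cm / 100 = -0.078, -7.5 cm / 100 = -0.075.

Request:
servo_tool([
  [0,0,-0.02,0],
  [0,0,-0.04,0],
  [0,0,-0.055,0],
  [0,0,-0.068,0],
  [0,0,-0.075,0],
  [0,0,-0.078,0],
  [0,0,-0.078,0],
  [0,0,-0.078,0],
])

```text
time: 14.32
ee_pos: [0.6199, -0.0867, 0.0641]
tcp_rot: [180.0, 0.0, 96.3]
wrist_force: [0.8, -0.2, -0.4]
opening: 0.0857
grasp_force: 0.0
```

Request:
servo_tool([
  [0,0,0,0],
  [0,0,0,0],
  [0,0,0,0],
  [0,0,0,0],
  [0,0,0,0],
  [0,0,0,0],
  [0,0,0,0],
  [0,0,0,0],
], claw=1, force=60)

```text
time: 14.98
ee_pos: [0.6198, -0.0867, 0.0638]
tcp_rot: [180.0, 0.0, 96.3]
wrist_force: [-0.6, 0.8, 5.2]
opening: 0.0271
grasp_force: 61.1
```

To row units: -30.5 cm / 100 = -0.305, -14.5 cm / 100 = -0.145.

Request:
servo_tool([
  [0,0,0.005,0],
  [0,0,0.015,0],
  [0,0,0.03,0],
  [0,0,0.05,0],
  [0,0,0.07,0],
  [-0.015,-0.005,0.08,0],
  [-0.04,-0.015,0.08,0],
  [-0.07,-0.03,0.08,0],
  [-0.1,-0.055,0.08,0],
  [-0.12,-0.085,0.08,0],
  [-0.13,-0.115,0.08,0],
  [-0.14,-0.145,0.08,0],
  [-0.145,-0.175,0.08,0],
  [-0.145,-0.205,0.08,0],
  [-0.145,-0.235,0.08,0],
  [-0.145,-0.265,0.08,0],
  [-0.145,-0.29,0.08,0],
  [-0.145,-0.305,0.08,0],
  [-0.145,-0.305,0.07,0],
  [-0.145,-0.305,0.07,0],
])

```text
time: 16.65
ee_pos: [0.4738, -0.3917, 0.1314]
tcp_rot: [-179.9, -0.1, 96.2]
wrist_force: [-0.0, -0.1, -4.0]
opening: 0.027
grasp_force: 60.4
```

Request:
servo_tool([
  [0,0,-0.02,0],
  [0,0,-0.045,0],
  [0,0,-0.07,0],
  [0,0,-0.09,0],
  [0,0,-0.1,0],
  [0,0,-0.106,0],
  [0,0,-0.109,0],
  [0,0,-0.11,0],
  [0,0,-0.11,0],
  [0,0,-0.11,0],
])

```text
time: 17.48
ee_pos: [0.4751, -0.392, 0.0246]
tcp_rot: [179.9, 0.1, 96.3]
wrist_force: [-0.9, -0.4, -2.2]
opening: 0.0266
grasp_force: 60.5
```

To row units: -0.2 cm / 100 = -0.002, -0.1 cm / 100 = -0.001.

Request:
servo_tool([
  [0,0,-0.001,0],
  [0,0,-0.002,0],
  [0,0,-0.002,0],
  [0,0,-0.002,0],
])

```text
time: 17.82
ee_pos: [0.475, -0.392, 0.0227]
tcp_rot: [179.9, 0.1, 96.3]
wrist_force: [-1.4, 2.5, 5.8]
opening: 0.0271
grasp_force: 61.4
```

Request:
servo_tool([
  [0,0,0,0],
  [0,0,0,0],
  [0,0,0,0],
  [0,0,0,0],
  [0,0,0,0],
  [0,0,0,0],
  [0,0,0,0],
], claw=0)

```text
time: 18.4
ee_pos: [0.4745, -0.3916, 0.0212]
tcp_rot: [-180.0, -0.0, 96.3]
wrist_force: [0.0, 0.2, 0.2]
opening: 0.0851
grasp_force: 0.0
```

To row units: 16 cm / 100 = 0.16, 15 cm / 100 = 0.15.

Request:
servo_tool([
  [0,0,0.01,0],
  [0,0,0.03,0],
  [0,0,0.06,0],
  [0,0,0.09,0],
  [0,0,0.12,0],
  [0,0,0.15,0],
  [0,0,0.16,0],
  [0,0,0.16,0],
])

```text
time: 19.07
ee_pos: [0.4755, -0.3924, 0.1854]
tcp_rot: [179.8, 0.2, 96.3]
wrist_force: [-0.1, -0.5, 0.6]
opening: 0.0855
grasp_force: 0.0
```

Run:
```python
from h import *
T=snap("top","t7");cv2.imwrite("pics/t7.png",cv2.resize(T,(800,600),interpolation=cv2.INTER_CUBIC))
S=snap("side","s7")
for n,im in(("top",T),("side",S)):
    for c in blobs(im,*AMB,60): print(n,ctr(c),rect(n,c,.018),rect(n,c,.074))
```

```text
top [184.5  39.5] (1.0629, 0.2812, 248.9, 241.4, -86.8) (1.0255, 0.2681, 237.0, 229.9, -86.8)
top [464.7 120.6] (0.8301, -0.6214, 223.6, 159.8, 89.6) (0.8039, -0.5912, 212.9, 152.1, 89.6)
top [169.1 159.9] (0.6498, 0.2888, 68.9, 31.8, -79.3) (0.6323, 0.2753, 65.6, 30.2, -79.3)
top [347.6 186.2] (0.5974, -0.2554, 63.2, 28.2, 16.1) (0.5824, -0.2427, 60.2, 26.9, 16.1)
top [300.9 238.2] (0.433, -0.1201, 62.6, 25.1, -15.3) (0.4259, -0.1139, 59.6, 23.9, -15.3)
top [260.3 234.1] (0.4389, -0.0007, 62.2, 25.3, -11.7) (0.4315, -0.0003, 59.3, 24.1, -11.7)
side [484.7 258.2] (0.8469, -0.5988, 203.6, 156.0, -90.0) (0.8003, -0.5994, 193.1, 147.9, -90.0)
side [344.9 236. ] (0.6008, -0.2571, 59.4, 23.4, 15.2) (0.5669, -0.2753, 56.3, 22.2, 15.2)
side [274.4 239.9] (0.434, -0.1202, 62.7, 22.7, -16.4) (0.4087, -0.1454, 59.5, 21.5, -16.4)
side [249.6 215.6] (0.4404, 0.0, 61.2, 21.9, -11.4) (0.4148, -0.0314, 58.1, 20.8, -11.4)
```

View pics/t7.png

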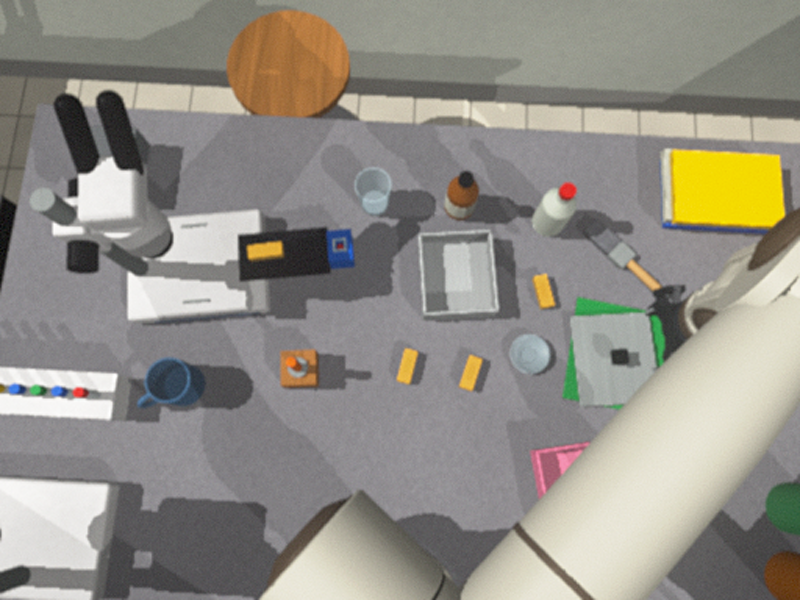

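The top view shows the lid flat on the mat (615,358), the box open (458,275), the carrier out with its block at (265,250), the tool upright in its stand, and bench blocks at (544,291), (471,372) and (408,366).

To row units: 13.6 cm / 100 = 0.136, 12.4 cm / 100 = 0.124, -1.407 rad / 6.2832 = -0.2239.

Request:
servo_tool([
  [0.005,0.005,0,-0.0175],
  [0.015,0.017,0,-0.035],
  [0.03,0.033,0,-0.0525],
  [0.045,0.05,0,-0.07],
  [0.06,0.067,0,-0.0875],
  [0.075,0.083,0,-0.105],
  [0.09,0.1,0,-0.1225],
  [0.103,0.114,0,-0.1401],
  [0.114,0.126,0,-0.1576],
  [0.121,0.133,0,-0.1751],
  [0.124,0.136,0,-0.1926],
  [0.124,0.136,0,-0.2101],
  [0.124,0.136,-0.015,-0.2239],
  [0.124,0.136,-0.04,-0.2239],
  [0.124,0.136,-0.07,-0.2239],
  [0.124,0.136,-0.1,-0.2239],
  [0.124,0.136,-0.12,-0.2239],
  [0.124,0.136,-0.12,-0.2239],
  [0.124,0.136,-0.12,-0.2239],
], claw=0)

```text
time: 20.75
ee_pos: [0.5971, -0.255, 0.0589]
tcp_rot: [-179.8, 0.2, 15.7]
wrist_force: [0.2, 0.1, 1.1]
opening: 0.0852
grasp_force: 0.0
```

Run:
```python
from h import *
for u,v in((418,232),(493,230),(497,314),(423,319)): print(plane("top",(u+.5)*.64-.5,(v+.5)*.64-.5,.05).round(4))
T=snap("top","t8");S=snap("side","s8")
for n,im in(("top",T),("side",S)):
    for c in blobs(im,*AMB,40): print(n,ctr(c),rect(n,c,.018),rect(n,c,.074))
print(get_obs()["ee_pos"])
```

```text
[ 0.6924 -0.008   0.05  ]
[ 0.7044 -0.1511  0.05  ]
[ 0.5403 -0.1623  0.05  ]
[ 0.5233 -0.0254  0.05  ]
top [184.1  40.8] (1.0629, 0.281, 248.5, 241.5, -86.8) (1.0256, 0.2679, 236.6, 229.9, -86.8)
top [470.5 120.9] (0.8304, -0.6219, 222.5, 159.7, 89.8) (0.8042, -0.5916, 211.8, 152.1, 89.8)
top [169.1 159.9] (0.65, 0.2888, 68.3, 31.4, -79.3) (0.6325, 0.2753, 65.0, 29.9, -79.3)
top [300.9 238.3] (0.433, -0.1201, 62.8, 24.0, -16.4) (0.4259, -0.1139, 59.7, 22.9, -16.4)
top [260.3 234. ] (0.4389, -0.0007, 62.2, 25.3, -11.7) (0.4315, -0.0003, 59.3, 24.1, -11.7)
side [484.7 258.3] (0.8467, -0.599, 203.1, 156.4, -90.0) (0.8001, -0.5996, 192.7, 148.4, -90.0)
side [344.8 236.1] (0.6, -0.2573, 60.9, 23.4, 15.2) (0.5662, -0.2755, 57.8, 22.2, 15.2)
side [274.4 240. ] (0.4336, -0.1202, 62.0, 22.8, -15.9) (0.4083, -0.1454, 58.8, 21.6, -15.9)
side [249.5 215.7] (0.4403, -0.0007, 61.3, 23.5, -11.1) (0.4146, -0.0321, 58.1, 22.3, -11.1)
[ 0.59884814 -0.25578305  0.06225282]
```

To row units: -5.6 cm / 100 = -0.056, -5.4 cm / 100 = -0.054.

Request:
servo_tool([
  [0,0,-0.02,0],
  [0,0,-0.035,0],
  [0,0,-0.047,0],
  [0,0,-0.054,0],
  [0,0,-0.056,0],
  [0,0,-0.056,0],
  [0,0,-0.056,0],
])

```text
time: 21.43
ee_pos: [0.5991, -0.2558, 0.0063]
tcp_rot: [180.0, -0.1, 15.7]
wrist_force: [-0.1, 0.6, -0.5]
opening: 0.0852
grasp_force: 0.0
```

Request:
servo_tool([
  [0,0,0,0],
  [0,0,0,0],
  [0,0,0,0],
  [0,0,0,0],
  [0,0,0,0],
  [0,0,0,0],
  [0,0,0,0],
  [0,0,0,0],
], claw=1, force=40)

```text
time: 22.1
ee_pos: [0.5987, -0.2557, 0.0057]
tcp_rot: [180.0, -0.0, 15.7]
wrist_force: [0.1, 0.5, 3.1]
opening: 0.0253
grasp_force: 40.7
```

To row units: 9 cm / 100 = 0.09, 8 cm / 100 = 0.08.

Request:
servo_tool([
  [0,0,0.005,0],
  [0,0,0.02,0],
  [0,0,0.04,0],
  [0,0,0.06,0],
  [0,0,0.08,0],
  [0,0,0.09,0],
  [0,0,0.09,0],
  [0,0,0.09,0],
])

```text
time: 22.77
ee_pos: [0.5986, -0.2557, 0.095]
tcp_rot: [180.0, -0.0, 15.7]
wrist_force: [0.1, -0.2, -0.7]
opening: 0.0248
grasp_force: 40.2
```

To row units: 14.6 cm / 100 = 0.146, 5.8 cm / 100 = 0.058, -0.164 rad / 6.2832 = -0.0261.

Request:
servo_tool([
  [0.005,0.01,0,-0.0048],
  [0.015,0.035,0,-0.0127],
  [0.027,0.065,0,-0.0207],
  [0.039,0.095,0,-0.0261],
  [0.049,0.123,0,-0.0261],
  [0.056,0.14,0,-0.0261],
  [0.058,0.146,0,-0.0261],
  [0.058,0.146,0,-0.0261],
  [0.058,0.146,-0.02,-0.0261],
  [0.058,0.146,-0.04,-0.0261],
  [0.058,0.146,-0.06,-0.0261],
  [0.058,0.146,-0.075,-0.0261],
  [0.058,0.146,-0.081,-0.0261],
  [0.058,0.146,-0.082,-0.0261],
  [0.058,0.146,-0.082,-0.0261],
])

```text
time: 24.02
ee_pos: [0.6561, -0.1106, 0.013]
tcp_rot: [-180.0, 0.0, 6.2]
wrist_force: [0.4, 0.1, 0.2]
opening: 0.0248
grasp_force: 40.2
```

Request:
servo_tool([
  [0,0,0,0],
  [0,0,0,0],
  [0,0,0,0],
  [0,0,0,0],
  [0,0,0,0],
], claw=0.55)

```text
time: 24.43
ee_pos: [0.6567, -0.1097, 0.0136]
tcp_rot: [180.0, -0.0, 6.3]
wrist_force: [0.2, 1.1, -0.1]
opening: 0.0385
grasp_force: 0.0
```

To row units: 11 cm / 100 = 0.11, 9 cm / 100 = 0.09.

Request:
servo_tool([
  [0,0,0.01,0],
  [0,0,0.03,0],
  [0,0,0.06,0],
  [0,0,0.09,0],
  [0,0,0.11,0],
  [0,0,0.11,0],
])

```text
time: 24.93
ee_pos: [0.6585, -0.1099, 0.1299]
tcp_rot: [179.9, -0.4, 6.3]
wrist_force: [1.2, -0.7, -0.2]
opening: 0.0388
grasp_force: 0.0
```

To row units: -22.3 cm / 100 = -0.223, -6.3 cm / 100 = -0.063, -0.393 rad / 6.2832 = -0.0625.

Request:
servo_tool([
  [-0.01,0,0,-0.008],
  [-0.03,-0.002,0,-0.0159],
  [-0.06,-0.003,0,-0.0255],
  [-0.09,-0.004,0,-0.035],
  [-0.12,-0.005,0,-0.0446],
  [-0.15,-0.007,0,-0.0541],
  [-0.18,-0.009,0,-0.0625],
  [-0.205,-0.01,0,-0.0625],
  [-0.22,-0.0105,0,-0.0625],
  [-0.223,-0.0105,0,-0.0625],
  [-0.223,-0.0105,-0.02,-0.0625],
  [-0.223,-0.0105,-0.04,-0.0625],
  [-0.223,-0.0105,-0.06,-0.0625],
  [-0.223,-0.0105,-0.063,-0.0625],
  [-0.223,-0.0105,-0.063,-0.0625],
  [-0.223,-0.0105,-0.063,-0.0625],
], claw=0)

```text
time: 26.27
ee_pos: [0.4332, -0.1235, 0.0611]
tcp_rot: [-179.8, -0.0, -16.0]
wrist_force: [0.2, -0.5, -0.3]
opening: 0.0857
grasp_force: 0.0
```

```bash
cat > look.py <<'E'
from h import *
import sys
T=snap("top",sys.argv[1]+"t");S=snap("side",sys.argv[1]+"s")
for n,im in(("top",T),("side",S)):
    for c in blobs(im,*AMB,25,(100,125,420,270)): print(n,ctr(c),rect(n,c,.018),rect(n,c,.074))
print(get_obs()["ee_pos"])
E
python3 look.py 9
```

```text
top [169.1 159.8] (0.65, 0.2888, 68.9, 31.4, -79.3) (0.6325, 0.2753, 65.6, 29.9, -79.3)
top [260.3 234.1] (0.4393, -0.0003, 62.9, 24.8, -11.1) (0.4319, 0.0001, 59.9, 23.6, -11.1)
top [300.3 164.6] (0.6577, -0.1112, 61.2, 24.9, 5.9) (0.6398, -0.1055, 58.3, 23.7, 5.9)
side [249.7 215.7] (0.4403, -0.0008, 61.2, 23.6, -11.5) (0.4146, -0.0322, 58.1, 22.4, -11.5)
side [322.4 197.4] (0.6622, -0.1088, 64.2, 22.5, 6.0) (0.6251, -0.1346, 60.9, 21.3, 6.0)
side [272.3 240.8] (0.4287, -0.1189, 51.7, 23.2, -16.7) (0.4036, -0.1442, 49.0, 22.0, -16.7)
[ 0.43347921 -0.12365901  0.06161282]
```

To row units: -5.6 cm / 100 = -0.056, -3.5 cm / 100 = -0.035.

Request:
servo_tool([
  [0,0.003,-0.02,0],
  [0,0.003,-0.035,0],
  [0,0.003,-0.047,0],
  [0,0.003,-0.054,0],
  [0,0.003,-0.056,0],
  [0,0.003,-0.056,0],
  [0,0.003,-0.056,0],
])

```text
time: 26.95
ee_pos: [0.4326, -0.1222, 0.005]
tcp_rot: [-179.8, -0.0, -15.9]
wrist_force: [0.4, 0.4, -0.3]
opening: 0.0853
grasp_force: 0.0
```

Request:
servo_tool([
  [0,0,0,0],
  [0,0,0,0],
  [0,0,0,0],
  [0,0,0,0],
  [0,0,0,0],
  [0,0,0,0],
  [0,0,0,0],
  [0,0,0,0],
], claw=1)

```text
time: 27.62
ee_pos: [0.4324, -0.1221, 0.0047]
tcp_rot: [-179.8, -0.0, -15.9]
wrist_force: [-0.4, 0.6, 4.8]
opening: 0.0248
grasp_force: 40.6
```

To row units: 9 cm / 100 = 0.09, 8 cm / 100 = 0.08.

Request:
servo_tool([
  [0,0,0.005,0],
  [0,0,0.02,0],
  [0,0,0.04,0],
  [0,0,0.06,0],
  [0,0,0.08,0],
  [0,0,0.09,0],
  [0,0,0.09,0],
  [0,0,0.09,0],
])

```text
time: 28.28
ee_pos: [0.4322, -0.1221, 0.094]
tcp_rot: [-179.8, -0.0, -15.9]
wrist_force: [0.5, 0.2, -0.5]
opening: 0.0248
grasp_force: 40.0
```

To row units: 15.2 cm / 100 = 0.152, -8.2 cm / 100 = -0.082, 0.388 rad / 6.2832 = 0.0618.

Request:
servo_tool([
  [0.01,0,0,0.008],
  [0.03,0.001,0,0.0191],
  [0.06,0.002,0,0.0302],
  [0.09,0.003,0,0.0414],
  [0.12,0.004,0,0.0525],
  [0.143,0.0045,0,0.0618],
  [0.152,0.0045,0,0.0618],
  [0.152,0.0045,0,0.0618],
  [0.152,0.0045,0,0.0618],
  [0.152,0.0045,-0.02,0.0618],
  [0.152,0.0045,-0.04,0.0618],
  [0.152,0.0045,-0.06,0.0618],
  [0.152,0.0045,-0.075,0.0618],
  [0.152,0.0045,-0.081,0.0618],
  [0.152,0.0045,-0.082,0.0618],
  [0.152,0.0045,-0.082,0.0618],
])

```text
time: 29.62
ee_pos: [0.5836, -0.1177, 0.0128]
tcp_rot: [-179.8, 0.0, 6.3]
wrist_force: [0.5, 0.1, 0.4]
opening: 0.025
grasp_force: 40.0
```

Request:
servo_tool([
  [0,0,0,0],
  [0,0,0,0],
  [0,0,0,0],
  [0,0,0,0],
  [0,0,0,0],
], claw=0.55)

```text
time: 30.03
ee_pos: [0.5844, -0.1176, 0.0127]
tcp_rot: [-179.8, -0.0, 6.4]
wrist_force: [-0.5, 0.0, 0.3]
opening: 0.0385
grasp_force: 0.0
```

To row units: 11 cm / 100 = 0.11, 9 cm / 100 = 0.09.

Request:
servo_tool([
  [0,0,0.01,0],
  [0,0,0.03,0],
  [0,0,0.06,0],
  [0,0,0.09,0],
  [0,0,0.11,0],
  [0,0,0.11,0],
])

```text
time: 30.53
ee_pos: [0.5862, -0.1179, 0.1284]
tcp_rot: [-179.9, -0.4, 6.4]
wrist_force: [0.5, 0.2, -0.3]
opening: 0.0383
grasp_force: 0.0
```

To row units: -14.5 cm / 100 = -0.145, 11.7 cm / 100 = 0.117, -0.311 rad / 6.2832 = -0.0495.

Request:
servo_tool([
  [-0.007,0.006,0,-0.008],
  [-0.02,0.016,0,-0.0159],
  [-0.045,0.036,0,-0.0239],
  [-0.07,0.056,0,-0.0318],
  [-0.095,0.076,0,-0.0398],
  [-0.12,0.097,0,-0.0495],
  [-0.138,0.112,0,-0.0495],
  [-0.145,0.117,0,-0.0495],
  [-0.145,0.117,-0.02,-0.0495],
  [-0.145,0.117,-0.04,-0.0495],
  [-0.145,0.117,-0.06,-0.0495],
  [-0.145,0.117,-0.062,-0.0495],
  [-0.145,0.117,-0.062,-0.0495],
  [-0.145,0.117,-0.062,-0.0495],
], claw=0)

```text
time: 31.7
ee_pos: [0.4309, -0.055, 0.0604]
tcp_rot: [-178.0, 0.1, -8.5]
wrist_force: [0.2, -0.1, -0.0]
opening: 0.0854
grasp_force: 0.0
```

```bash
python3 look.py 10
```

```text
top [169.1 159.9] (0.65, 0.289, 68.6, 31.4, -79.3) (0.6325, 0.2754, 65.3, 29.9, -79.3)
top [300.3 164.4] (0.659, -0.1111, 63.7, 24.9, 5.9) (0.641, -0.1054, 60.7, 23.7, 5.9)
top [259.  238.5] (0.4263, 0.0023, 36.3, 24.8, -11.1) (0.4195, 0.0026, 34.5, 23.6, -11.1)
side [250.  215.6] (0.4412, -0.001, 63.2, 23.6, -11.5) (0.4155, -0.0324, 60.0, 22.4, -11.5)
side [322.5 197.4] (0.6622, -0.1088, 64.2, 22.5, 6.0) (0.6251, -0.1346, 60.9, 21.3, 6.0)
side [309.7 209.8] (0.5959, -0.1155, 51.7, 21.9, 5.8) (0.5622, -0.1409, 49.1, 20.8, 5.8)
[ 0.43139849 -0.05511692  0.06128811]
```

```bash
python3 -c "
from h import *
np.set_printoptions(suppress=True,precision=2)
o=get_obs();print(o['q'],o['qd'],o['ee_pos'],o['tcp_rot'],o['joint_efforts'])"
```

```text
[ -8.59 -10.8  -23.88  76.92   2.   179.94] [-0.07 -0.36  0.35  0.13  0.04 -0.07] [ 0.43 -0.06  0.06] [-178.      0.     -8.53] [  0.04 -34.03  45.73  -0.04   0.13   0.  ]
```

Request:
servo_tool([
  [0,0,0,0],
  [0,0,0,0],
  [0,0,0,0],
])

```text
time: 32.05
ee_pos: [0.4312, -0.0552, 0.0611]
tcp_rot: [-178.0, -0.0, -8.6]
wrist_force: [-0.5, 0.5, -0.4]
opening: 0.0849
grasp_force: 0.0
```

Joint 6 is at its limit, so I'll turn the wrist half round, which gives the same grasp.

To row units: 2 cm / 100 = 0.02, 1 cm / 100 = 0.01, 1.5 rad / 6.2832 = 0.2387.

Request:
servo_tool([
  [0,0,0.01,0.0191],
  [0,0,0.02,0.0382],
  [0,0,0.02,0.0573],
  [0,0,0.02,0.0764],
  [0,0,0.02,0.0955],
  [0,0,0.02,0.1146],
  [0,0,0.02,0.1337],
  [0,0,0.02,0.1528],
  [0,0,0.02,0.1719],
  [0,0,0.02,0.191],
  [0,0,0.02,0.2101],
  [0,0,0.02,0.2292],
  [0,0,0.02,0.2387],
  [0,0,0.02,0.2387],
])

```text
time: 33.22
ee_pos: [0.431, -0.0552, 0.0808]
tcp_rot: [-178.0, 0.0, 77.6]
wrist_force: [-0.2, 0.0, 0.5]
opening: 0.0856
grasp_force: 0.0
```

To row units: 5.45 cm / 100 = 0.0545, 5.4 cm / 100 = 0.054, 1.588 rad / 6.2832 = 0.2527.

Request:
servo_tool([
  [0.001,0.005,0,0.0191],
  [0.002,0.013,0,0.0382],
  [0.004,0.023,0,0.0573],
  [0.005,0.033,0,0.0764],
  [0.007,0.043,0,0.0955],
  [0.008,0.05,0,0.1146],
  [0.009,0.054,0,0.1337],
  [0.009,0.0545,0,0.1528],
  [0.009,0.0545,0,0.1719],
  [0.009,0.0545,0,0.191],
  [0.009,0.0545,0,0.2101],
  [0.009,0.0545,0,0.2292],
  [0.009,0.0545,0,0.2483],
  [0.009,0.0545,-0.01,0.2527],
  [0.009,0.0545,-0.02,0.2527],
  [0.009,0.0545,-0.02,0.2527],
  [0.009,0.0545,-0.02,0.2527],
])

```text
time: 34.63
ee_pos: [0.4394, -0.0007, 0.06]
tcp_rot: [-178.0, -0.0, 168.2]
wrist_force: [0.3, 0.1, -0.8]
opening: 0.0853
grasp_force: 0.0
```

```bash
python3 look.py 11
```

```text
top [169.1 159.9] (0.65, 0.2888, 68.9, 31.4, -79.3) (0.6325, 0.2753, 65.6, 29.9, -79.3)
top [300.4 164.5] (0.659, -0.1113, 63.6, 24.8, 5.6) (0.641, -0.1055, 60.5, 23.7, 5.6)
top [302.1 187.7] (0.5858, -0.1185, 59.2, 24.1, 1.8) (0.5714, -0.1124, 56.4, 22.9, 1.8)
side [322.4 197.4] (0.6622, -0.1088, 64.2, 22.5, 6.0) (0.6251, -0.1346, 60.9, 21.3, 6.0)
side [309.8 209.9] (0.5959, -0.1154, 51.7, 21.9, 5.6) (0.5622, -0.1409, 49.1, 20.8, 5.6)
side [247.3 216.8] (0.4329, 0.0007, 46.3, 23.6, -11.5) (0.4076, -0.0308, 43.9, 22.4, -11.5)
[ 0.43992505 -0.00070561  0.06078149]
```

To row units: -5.5 cm / 100 = -0.055, -5.3 cm / 100 = -0.053.

Request:
servo_tool([
  [0,0,-0.02,0],
  [0,0,-0.035,0],
  [0,0,-0.047,0],
  [0,0,-0.053,0],
  [0,0,-0.055,0],
  [0,0,-0.055,0],
  [0,0,-0.055,0],
])

```text
time: 35.32
ee_pos: [0.4403, -0.0007, 0.0062]
tcp_rot: [-178.0, 0.1, 168.4]
wrist_force: [-0.1, 0.3, -0.7]
opening: 0.0853
grasp_force: 0.0
```

Request:
servo_tool([
  [0,0,0,0],
  [0,0,0,0],
  [0,0,0,0],
  [0,0,0,0],
  [0,0,0,0],
  [0,0,0,0],
  [0,0,0,0],
  [0,0,0,0],
], claw=1)

```text
time: 35.98
ee_pos: [0.4401, -0.0007, 0.0059]
tcp_rot: [-178.0, 0.1, 168.4]
wrist_force: [-0.7, 0.1, 4.9]
opening: 0.025
grasp_force: 39.9
```

To row units: 9 cm / 100 = 0.09, 8 cm / 100 = 0.08.

Request:
servo_tool([
  [0,0,0.005,0],
  [0,0,0.02,0],
  [0,0,0.04,0],
  [0,0,0.06,0],
  [0,0,0.08,0],
  [0,0,0.09,0],
  [0,0,0.09,0],
  [0,0,0.09,0],
])

```text
time: 36.65
ee_pos: [0.4399, -0.0007, 0.0952]
tcp_rot: [-178.0, 0.1, 168.4]
wrist_force: [-0.5, 1.3, -1.4]
opening: 0.0251
grasp_force: 39.3
```

To row units: 21 cm / 100 = 0.21, -8.2 cm / 100 = -0.082, 0.312 rad / 6.2832 = 0.0497.

Request:
servo_tool([
  [0.01,-0.003,0,0.008],
  [0.03,-0.008,0,0.0159],
  [0.06,-0.016,0,0.0239],
  [0.09,-0.024,0,0.0318],
  [0.12,-0.032,0,0.0398],
  [0.15,-0.04,0,0.0497],
  [0.18,-0.047,0,0.0497],
  [0.202,-0.053,0,0.0497],
  [0.21,-0.055,0,0.0497],
  [0.21,-0.055,0,0.0497],
  [0.21,-0.055,0,0.0497],
  [0.21,-0.055,-0.02,0.0497],
  [0.21,-0.055,-0.04,0.0497],
  [0.21,-0.055,-0.06,0.0497],
  [0.21,-0.055,-0.075,0.0497],
  [0.21,-0.055,-0.081,0.0497],
  [0.21,-0.055,-0.082,0.0497],
  [0.21,-0.055,-0.082,0.0497],
])

```text
time: 38.15
ee_pos: [0.6493, -0.0554, 0.0141]
tcp_rot: [-178.0, 0.0, -173.7]
wrist_force: [0.5, 0.4, -0.0]
opening: 0.0248
grasp_force: 39.3
```

Request:
servo_tool([
  [0,0,0,0],
  [0,0,0,0],
  [0,0,0,0],
  [0,0,0,0],
  [0,0,0,0],
], claw=0.55)

```text
time: 38.57
ee_pos: [0.6501, -0.0557, 0.014]
tcp_rot: [-178.0, 0.1, -173.7]
wrist_force: [-0.2, 0.6, -1.2]
opening: 0.0384
grasp_force: 0.0
```

To row units: 13 cm / 100 = 0.13, 12 cm / 100 = 0.12.

Request:
servo_tool([
  [0,0,0.01,0],
  [0,0,0.03,0],
  [0,0,0.06,0],
  [0,0,0.09,0],
  [0,0,0.12,0],
  [0,0,0.13,0],
  [0,0,0.13,0],
  [0,0,0.13,0],
])

```text
time: 39.23
ee_pos: [0.6501, -0.0557, 0.1438]
tcp_rot: [-178.0, 0.1, -173.7]
wrist_force: [0.1, -0.5, -0.3]
opening: 0.0388
grasp_force: 0.0
```

```bash
python3 look.py 12
python3 - <<'E'
from h import *
S=cv2.imread("pics/12s_raw.png");T=cv2.imread("pics/12t_raw.png")
cv2.imwrite("pics/crop6.png",np.hstack([cv2.resize(T[120:220,100:200],(400,400),interpolation=cv2.INTER_CUBIC),cv2.resize(S[90:190,210:310],(400,400),interpolation=cv2.INTER_CUBIC)]))
E
```

```text
top [169.1 159.8] (0.6503, 0.2889, 68.5, 30.3, -78.8) (0.6328, 0.2754, 65.2, 28.8, -78.8)
side [308.1 189.2] (0.6541, -0.0538, 64.4, 23.3, 6.7) (0.6175, -0.0824, 61.0, 22.1, 6.7)
side [322.4 197.5] (0.6621, -0.1086, 64.4, 22.5, 5.6) (0.625, -0.1344, 61.1, 21.4, 5.6)
side [309.9 209.9] (0.5959, -0.1154, 51.7, 21.9, 5.6) (0.5622, -0.1409, 49.1, 20.8, 5.6)
side [238.4 130.2] (0.6736, 0.3252, 61.8, 26.3, -79.0) (0.6359, 0.2771, 58.7, 24.9, -79.0)
[ 0.64920972 -0.05564051  0.14172186]
```

View pics/crop6.png

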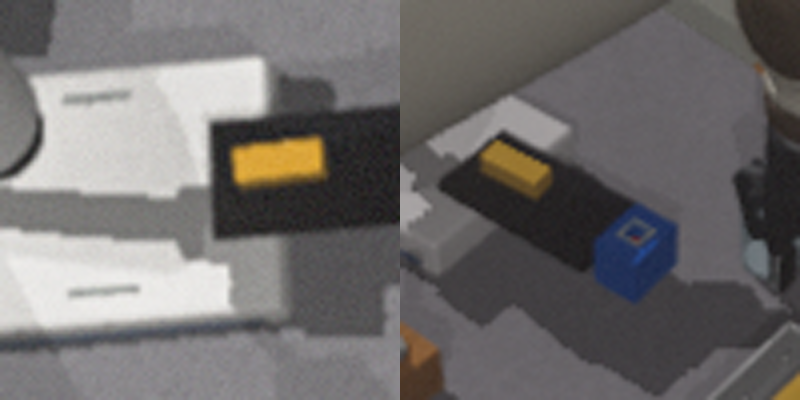

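The crop shows the carrier block at top pixel (169,160) and side pixel (238,130), lying parallel to the carrier and undisturbed. I'll go there.

To row units: 33.2 cm / 100 = 0.332, -1.5 cm / 100 = -0.015, -1.489 rad / 6.2832 = -0.237.

Request:
servo_tool([
  [0,0.006,0,-0.0175],
  [-0.001,0.02,0,-0.035],
  [-0.003,0.05,0,-0.0525],
  [-0.004,0.08,0,-0.07],
  [-0.006,0.11,0,-0.0875],
  [-0.007,0.14,0,-0.105],
  [-0.009,0.17,0,-0.1225],
  [-0.01,0.2,0,-0.1401],
  [-0.012,0.23,0,-0.1576],
  [-0.013,0.26,0,-0.1751],
  [-0.015,0.29,0,-0.1926],
  [-0.0155,0.315,0,-0.2101],
  [-0.0155,0.33,0,-0.2276],
  [-0.0155,0.332,0,-0.237],
  [-0.0155,0.332,-0.01,-0.237],
  [-0.0155,0.332,-0.03,-0.237],
  [-0.0155,0.332,-0.035,-0.237],
  [-0.0155,0.332,-0.035,-0.237],
], claw=0)

```text
time: 40.83
ee_pos: [0.633, 0.2751, 0.105]
tcp_rot: [-177.7, 0.1, 101.0]
wrist_force: [-1.3, -0.3, -0.1]
opening: 0.0858
grasp_force: 0.0
```

To row units: -4 cm / 100 = -0.04, -3.7 cm / 100 = -0.037.

Request:
servo_tool([
  [0,0,-0.01,0],
  [0,0,-0.02,0],
  [0,0,-0.03,0],
  [0,0,-0.037,0],
  [0,0,-0.04,0],
  [0,0,-0.04,0],
  [0,0,-0.04,0],
])

```text
time: 41.42
ee_pos: [0.6344, 0.2763, 0.0686]
tcp_rot: [-178.0, 0.0, 100.9]
wrist_force: [-1.2, -0.5, 0.2]
opening: 0.0855
grasp_force: 0.0
```

To row units: -0.4 cm / 100 = -0.004, -0.2 cm / 100 = -0.002.

Request:
servo_tool([
  [0,0,-0.002,0],
  [0,0,-0.004,0],
  [0,0,-0.004,0],
  [0,0,-0.004,0],
])

```text
time: 41.75
ee_pos: [0.6344, 0.2763, 0.0646]
tcp_rot: [-178.0, 0.0, 100.9]
wrist_force: [0.2, -0.8, 1.2]
opening: 0.0855
grasp_force: 0.0
```

Request:
servo_tool([
  [0,0,0,0],
  [0,0,0,0],
  [0,0,0,0],
  [0,0,0,0],
  [0,0,0,0],
  [0,0,0,0],
  [0,0,0,0],
  [0,0,0,0],
], claw=1)

```text
time: 42.42
ee_pos: [0.6345, 0.2764, 0.0648]
tcp_rot: [-178.0, 0.0, 100.9]
wrist_force: [-1.2, -0.2, 3.0]
opening: 0.025
grasp_force: 39.8
```

To row units: 8 cm / 100 = 0.08, 6 cm / 100 = 0.06.

Request:
servo_tool([
  [0,0,0.005,0],
  [0,0,0.02,0],
  [0,0,0.04,0],
  [0,0,0.06,0],
  [0,0,0.08,0],
  [0,0,0.08,0],
  [0,0,0.08,0],
])

```text
time: 43.0
ee_pos: [0.6349, 0.2765, 0.1457]
tcp_rot: [-178.1, 0.0, 100.9]
wrist_force: [-0.5, -0.7, -0.5]
opening: 0.0246
grasp_force: 39.5
```

To row units: -34 cm / 100 = -0.34, -33.6 cm / 100 = -0.336, 1.49 rad / 6.2832 = 0.2371.

Request:
servo_tool([
  [-0.001,-0.006,0,0.0175],
  [-0.003,-0.02,0,0.035],
  [-0.008,-0.05,0,0.0525],
  [-0.013,-0.08,0,0.07],
  [-0.018,-0.11,0,0.0875],
  [-0.023,-0.14,0,0.105],
  [-0.028,-0.17,0,0.1225],
  [-0.033,-0.2,0,0.1401],
  [-0.038,-0.23,0,0.1576],
  [-0.043,-0.26,0,0.1751],
  [-0.048,-0.29,0,0.1926],
  [-0.053,-0.32,0,0.2101],
  [-0.055,-0.336,0,0.2276],
  [-0.055,-0.34,0,0.2371],
  [-0.055,-0.34,0,0.2371],
  [-0.055,-0.34,-0.02,0.2371],
  [-0.055,-0.34,-0.04,0.2371],
  [-0.055,-0.34,-0.06,0.2371],
  [-0.055,-0.34,-0.06,0.2371],
  [-0.055,-0.34,-0.06,0.2371],
])

```text
time: 44.67
ee_pos: [0.5783, -0.063, 0.0831]
tcp_rot: [-178.0, -0.1, -173.7]
wrist_force: [-0.4, -0.4, 0.7]
opening: 0.0247
grasp_force: 39.5
```

To row units: -6.8 cm / 100 = -0.068, -6.6 cm / 100 = -0.066.

Request:
servo_tool([
  [0,0,-0.015,0],
  [0,0,-0.03,0],
  [0,0,-0.045,0],
  [0,0,-0.06,0],
  [0,0,-0.066,0],
  [0,0,-0.068,0],
  [0,0,-0.068,0],
  [0,0,-0.068,0],
])

```text
time: 45.33
ee_pos: [0.5801, -0.0637, 0.0178]
tcp_rot: [-178.0, 0.1, -173.7]
wrist_force: [0.3, 0.2, -1.3]
opening: 0.0247
grasp_force: 39.5
```

Request:
servo_tool([
  [0,0,0,0],
  [0,0,0,0],
  [0,0,0,0],
  [0,0,0,0],
  [0,0,0,0],
], claw=0.55)

```text
time: 45.75
ee_pos: [0.5794, -0.0637, 0.0167]
tcp_rot: [-178.0, 0.1, -173.7]
wrist_force: [0.2, 0.5, -0.2]
opening: 0.0383
grasp_force: 0.0
```

To row units: -32.8 cm / 100 = -0.328, -31 cm / 100 = -0.31, -1.571 rad / 6.2832 = -0.25.

Request:
servo_tool([
  [0,0,0.01,0],
  [0,0,0.03,0],
  [0,0,0.06,0],
  [0,0,0.09,0],
  [0,0,0.12,0],
  [-0.005,-0.015,0.13,-0.0175],
  [-0.015,-0.04,0.13,-0.035],
  [-0.025,-0.07,0.13,-0.0525],
  [-0.035,-0.1,0.13,-0.07],
  [-0.045,-0.13,0.13,-0.0875],
  [-0.055,-0.16,0.13,-0.105],
  [-0.065,-0.19,0.13,-0.1225],
  [-0.075,-0.22,0.13,-0.1401],
  [-0.085,-0.25,0.13,-0.1576],
  [-0.095,-0.28,0.13,-0.1751],
  [-0.103,-0.31,0.13,-0.1926],
  [-0.105,-0.328,0.13,-0.2101],
  [-0.105,-0.328,0.13,-0.2276],
  [-0.105,-0.328,0.13,-0.25],
  [-0.105,-0.328,0.13,-0.25],
])

```text
time: 47.42
ee_pos: [0.4741, -0.3922, 0.1471]
tcp_rot: [-178.0, 0.0, 95.9]
wrist_force: [0.0, -0.3, -0.4]
opening: 0.0383
grasp_force: 0.0
```

```bash
python3 look.py 13
python3 - <<'E'
from h import *
S=cv2.imread("pics/13s_raw.png");T=cv2.imread("pics/13t_raw.png")
cv2.imwrite("pics/crop7.png",np.hstack([cv2.resize(T[135:215,255:335],(400,400),interpolation=cv2.INTER_CUBIC),cv2.resize(T[185:275,355:445],(400,400),interpolation=cv2.INTER_CUBIC)]))
E
```

```text
top [282.8 176.9] (0.6165, -0.0595, 132.0, 25.9, 6.8) (0.6006, -0.0563, 125.7, 24.7, 6.8)
top [300.4 164.4] (0.659, -0.111, 63.7, 25.3, 5.6) (0.641, -0.1054, 60.7, 24.0, 5.6)
top [302.1 187.7] (0.5858, -0.1185, 59.2, 24.1, 1.8) (0.5714, -0.1124, 56.4, 22.9, 1.8)
side [322.5 197.3] (0.6626, -0.1085, 63.2, 22.5, 5.6) (0.6255, -0.1344, 60.0, 21.4, 5.6)
side [309.6 209.9] (0.5954, -0.1155, 50.8, 21.9, 5.8) (0.5618, -0.141, 48.2, 20.8, 5.8)
side [296.3 200.7] (0.5908, -0.0602, 52.9, 20.2, 6.7) (0.5574, -0.0885, 50.2, 19.2, 6.7)
side [307.  190.5] (0.6515, -0.0529, 56.7, 20.5, 6.7) (0.6149, -0.0816, 53.8, 19.4, 6.7)
[ 0.47439276 -0.39170965  0.14702061]
```

View pics/crop7.png

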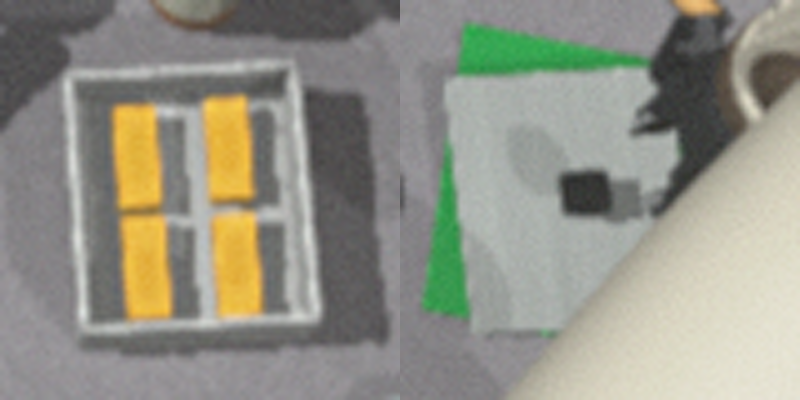

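The left half shows all four blocks flat in the box; the right half shows the lid lying as I left it, knob at ≈(387,228). Regrasp the knob.

Request:
servo_tool([
  [0,0,-0.02,0],
  [0,0,-0.045,0],
  [0,0,-0.07,0],
  [0,0,-0.09,0],
  [0,0,-0.107,0],
  [0,0,-0.118,0],
  [0,0,-0.122,0],
  [0,0,-0.122,0],
  [0,0,-0.122,0],
], claw=0)

```text
time: 48.27
ee_pos: [0.4748, -0.3919, 0.0256]
tcp_rot: [-178.1, 0.1, 96.4]
wrist_force: [0.1, -0.5, 0.2]
opening: 0.0855
grasp_force: 0.0
```

Run:
```python
from h import *
p=np.array([plane("top",(u+.5)/5-.5+255,(v+.5)/5-.5+135,.05) for u,v in((65,75),(297,62),(320,320),(82,330))]);print(p.round(4),p.mean(0))
for a,b in((0,3),(1,2)): d=p[a]-p[b];print(np.degrees(np.arctan2(d[1],d[0])))
k=(387-400+.5,0);print("knob",plane("top",(186+.5)*.225-.5+355,(194+.5)*.225-.5+185,.047),get_obs()["ee_pos"])
```

```text
[[ 0.6884 -0.009   0.05  ]
 [ 0.7042 -0.1471  0.05  ]
 [ 0.5469 -0.1642  0.05  ]
 [ 0.5333 -0.0263  0.05  ]] [ 0.61820275 -0.0866462   0.05      ]
6.381664224012707
6.197479995019902
knob [ 0.47258191 -0.38990209  0.047     ] [ 0.47477981 -0.39187916  0.02561127]
```

To row units: -0.25 cm / 100 = -0.0025, -0.15 cm / 100 = -0.0015.

Request:
servo_tool([
  [0,0,-0.0015,0],
  [0,0,-0.0025,0],
  [0,0,-0.0025,0],
])

```text
time: 48.52
ee_pos: [0.4746, -0.3919, 0.0226]
tcp_rot: [-178.0, 0.1, 96.3]
wrist_force: [0.5, 0.5, -0.4]
opening: 0.0857
grasp_force: 0.0
```

Request:
servo_tool([
  [0,0,0,0],
  [0,0,0,0],
  [0,0,0,0],
  [0,0,0,0],
  [0,0,0,0],
  [0,0,0,0],
  [0,0,0,0],
  [0,0,0,0],
], claw=1, force=60)

```text
time: 49.18
ee_pos: [0.4745, -0.3917, 0.0226]
tcp_rot: [-178.0, 0.1, 96.3]
wrist_force: [-1.9, 0.9, 5.1]
opening: 0.0271
grasp_force: 59.8
```

To row units: 30.5 cm / 100 = 0.305, 30.2 cm / 100 = 0.302.

Request:
servo_tool([
  [0,0,0.005,0],
  [0,0,0.015,0],
  [0,0,0.03,0],
  [0,0,0.05,0],
  [0,0,0.08,0],
  [0,0,0.11,0],
  [0,0,0.12,0],
  [0,0.01,0.12,0],
  [0,0.035,0.12,0],
  [0,0.065,0.12,0],
  [0,0.095,0.12,0],
  [0.005,0.125,0.12,0],
  [0.015,0.155,0.12,0],
  [0.025,0.185,0.12,0],
  [0.045,0.215,0.12,0],
  [0.07,0.245,0.12,0],
  [0.1,0.27,0.12,0],
  [0.125,0.29,0.12,0],
  [0.14,0.302,0.12,0],
  [0.144,0.305,0.12,0],
])

```text
time: 50.85
ee_pos: [0.6193, -0.0835, 0.1392]
tcp_rot: [-177.9, -0.0, 96.5]
wrist_force: [0.0, -1.1, -2.9]
opening: 0.0276
grasp_force: 59.8
```

To row units: -4 cm / 100 = -0.04, -3 cm / 100 = -0.03.

Request:
servo_tool([
  [0,0,0,0],
  [0,0,0,0],
  [0,0,-0.015,0],
  [0,0,-0.03,0],
  [0,0,-0.04,0],
  [0,0,-0.04,0],
  [0,0,-0.04,0],
])

```text
time: 51.43
ee_pos: [0.6174, -0.0873, 0.1018]
tcp_rot: [-177.9, 0.0, 96.2]
wrist_force: [-0.7, -0.1, -2.1]
opening: 0.027
grasp_force: 59.8
```

To row units: -3.4 cm / 100 = -0.034, -3.3 cm / 100 = -0.033.

Request:
servo_tool([
  [0.001,0,-0.01,0],
  [0.001,0,-0.018,0],
  [0.001,0,-0.024,0],
  [0.001,0,-0.028,0],
  [0.001,0,-0.031,0],
  [0.001,0,-0.033,0],
  [0.001,0,-0.034,0],
  [0.001,0,-0.034,0],
  [0.001,0,-0.034,0],
])

```text
time: 52.18
ee_pos: [0.6195, -0.0867, 0.0683]
tcp_rot: [-178.0, 0.0, 96.3]
wrist_force: [-0.4, -0.8, -2.4]
opening: 0.0271
grasp_force: 59.8
```

No contact beyond the lid's own weight, so the plug is entering. Lower the rest.

To row units: -0.4 cm / 100 = -0.004, -0.3 cm / 100 = -0.003.

Request:
servo_tool([
  [0,0,-0.001,0],
  [0,0,-0.002,0],
  [0,0,-0.003,0],
  [0,0,-0.004,0],
  [0,0,-0.004,0],
  [0,0,-0.004,0],
])

```text
time: 52.68
ee_pos: [0.6194, -0.0867, 0.064]
tcp_rot: [-178.0, 0.0, 96.3]
wrist_force: [-0.1, -0.9, -1.8]
opening: 0.0274
grasp_force: 59.9
```

To row units: -0.1 cm / 100 = -0.001.

Request:
servo_tool([
  [0,0,-0.001,0],
  [0,0,-0.001,0],
  [0,0,-0.001,0],
])

```text
time: 52.93
ee_pos: [0.6194, -0.0867, 0.0637]
tcp_rot: [-178.0, 0.1, 96.3]
wrist_force: [-4.3, -0.9, 3.9]
opening: 0.0275
grasp_force: 61.3
```

Request:
servo_tool([
  [0,0,0,0],
  [0,0,0,0],
  [0,0,0,0],
  [0,0,0,0],
  [0,0,0,0],
  [0,0,0,0],
  [0,0,0,0],
], claw=0)

```text
time: 53.52
ee_pos: [0.6194, -0.0867, 0.063]
tcp_rot: [-178.0, 0.0, 96.3]
wrist_force: [0.3, -0.3, 0.2]
opening: 0.0854
grasp_force: 0.0
```

To row units: -20 cm / 100 = -0.2, -18 cm / 100 = -0.18.

Request:
servo_tool([
  [0,0,0.01,0],
  [0,0,0.03,0],
  [0,0,0.06,0],
  [0,0,0.09,0],
  [0,0,0.12,0],
  [0,0,0.15,0],
  [-0.01,-0.01,0.17,0],
  [-0.04,-0.04,0.17,0],
  [-0.07,-0.07,0.17,0],
  [-0.1,-0.1,0.17,0],
  [-0.13,-0.13,0.17,0],
  [-0.15,-0.15,0.17,0],
  [-0.15,-0.18,0.17,0],
  [-0.15,-0.2,0.17,0],
  [-0.15,-0.2,0.17,0],
  [-0.15,-0.2,0.17,0],
])

```text
time: 54.85
ee_pos: [0.469, -0.2874, 0.2335]
tcp_rot: [-178.0, 0.0, 96.2]
wrist_force: [-0.8, -0.2, -0.3]
opening: 0.0855
grasp_force: 0.0
```

Run:
```python
from h import *
S=snap("side","s14");T=snap("top","t14")
cv2.imwrite("pics/crop8.png",np.hstack([cv2.resize(T[120:270,150:350],(400,300),interpolation=cv2.INTER_CUBIC),cv2.resize(S[110:260,170:370],(400,300),interpolation=cv2.INTER_CUBIC)]))
cv2.imwrite("pics/crop8b.png",np.hstack([cv2.resize(T[130:220,255:345],(400,400),interpolation=cv2.INTER_CUBIC),cv2.resize(S[160:235,270:345],(400,400),interpolation=cv2.INTER_CUBIC)]))
```

```text
(no output)
```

View pics/crop8.png

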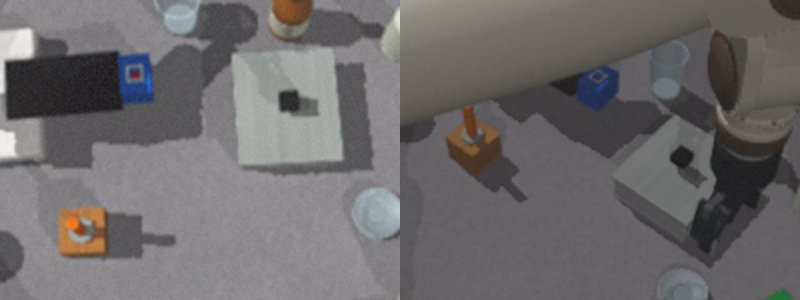

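View pics/crop8b.png

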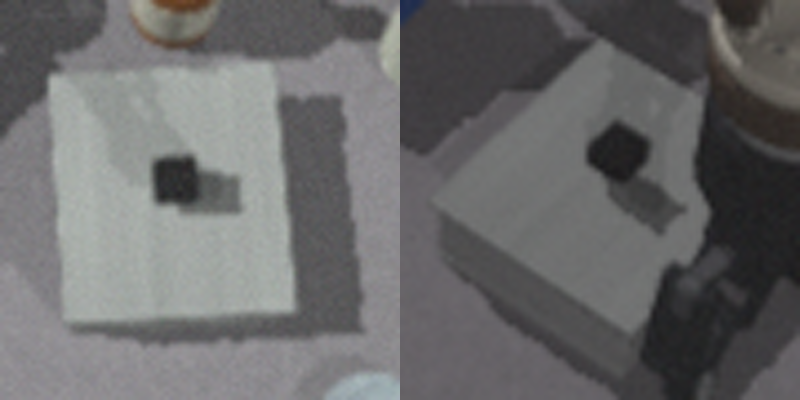

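The lid lies exactly where it did at the start (knob at crop (174,178)), the tool stands in its stand, the carrier is out, and nothing touches the gripper. Handing in.

```bash
python3 -c "
from workcell import *
print(job_done())"
```

```text
the job is handed in; nothing more can be done
None
```

The job is handed in, with no verdict returned: the carrier is out, the tool is back in its stand, all four blocks are in the box with the lid on squarely, and the final pictures show nothing else disturbed.

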